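# Change the cartridges in the warmer and close it

## Robot

A 6-joint arm with a two-finger parallel gripper is mounted at the origin on the work surface. World frame = base frame: x ahead of the robot, y to its left, z up, the work surface at z = 0. Lengths are in m, angles in rad, forces in N, time in s.
With the tool pointing down it reaches from about 0.375 to 0.9 m from the base axis. Payload 3.1 kg.
Tool frame: the origin (TCP) lies midway between the tips of the shut fingers; the grasp point (between the pads) lies 19 mm behind it (grip_depth is the distance from the TCP to the grasp point, in m); y points along the fingers, z is the direction in which the jaws open and shut, and the axes are right-handed (so a half turn about y gives the same grasp; the last joint's range is limited). The gripper opens to 85 mm and grips with 20 to 120 N. Pads are 22 mm wide; open, the fingers measure 114 mm over their backs; the gripper's body (76 mm by 85 mm) begins 54 mm behind the grasp point. The pads swing forward as they close: fully open they stand 13 mm farther back than shut.
Start: joints at [-1.417, 0.527, 1.433, -0, 1.181, -0.178], TCP at [0.204, -0.591, 0.231] pointing down, gripper open.
Joint ranges: [-3.08, 3.08], [-0.75, 2.2], [0.22, 2.44], [-1.43, 4.57], [0, 2.65], [-2.85, 2.85]. Speed limits (rad/s): [2.79, 2.79, 3.14, 3.14, 3.14, 3.14].

## Interface

Orientations are given as a unit quaternion [x, y, z, w].
In Python, from station import sense, snapshot, camera_model, sign_off, grip_depth gives the robot as it stands.
- The arm moves only by the tool play_rows, never from a script. Its argument "deltas" is a list of rows, each a list of 6 numbers: the shift along the tool's x, y, z in m, then the turn, a rotation vector about the tool's x, y, z in rad. A call has 1 to 12 rows; each row is the pose to reach, as a shift and turn from the pose commanded when the call began, along the tool's axes at that moment; what a row does not reach only later rows make up. A row lasts 1/10 s, in which the tool goes at most 50 mm and 8.59 degrees, less where a joint would pass 70% of its speed; a pose out of reach is approached as far as the arm can. A call with a gripper value outside its range is refused whole. "gripper" is the finger opening in m, from 0 to 0.0854, set as the call begins (left out, the last holds). The fingers move at their own pace and stop on an object; "force" is the grip in N (left out, the last holds). Time passes only in rows, so rows that repeat a pose let the fingers close. It gives the time, the measured TCP pose, the force and the opening at its end, in the units of the state.
- sense(): the state, without advancing time (a new reading comes with each control period).
- snapshot(name): name is "side" or "top" or "wrist"; returns the picture (420x560x3 uint8, red, green, blue); there is no depth.
- camera_model(name): a dict with "fx", "fy", "cx", "cy" (pixels), "camera_from_world" (4x4, takes a point from world to camera coordinates). Camera axes: x right, y up, looking along -z (the intrinsics and any distortion apply to the point x, -y, -z); pixel columns grow to the right and rows downward; lengths in m; the calibration is good to about 2 mm. A picture is of the moment at which its call begins: read the wrist's pose just before it. camera_model takes no time and is no camera call; for the wrist camera it gives the pose at the moment of the call.
- sign_off(): hands the job in, once; it reports no verdict.
The state is a dict: "t": time; "q": joint angles; "qd": joint speeds; "tau": joint torques, N m; "tcp_pos": TCP position; "tool_rot": TCP orientation; "force": force on the tool from outside, world axes, zero at the start; "ft_torque": the same for the moment, N m; "finger_gap": opening from 0.0 (shut) to 1.0 (fully open).
Only numpy, scipy, OpenCV 4.12 (cv2) and the standard library are available. Lean on these libraries where they do the work, as an engineer would, in place of code of your own. Each camera call takes 0.05 s, during which the arm holds its last target.

## Task

Take the spent grey cartridges with yellow ends out of the warmer's well and lay them flat on the carousel, and lift every full pink cartridge that has tipped over on the freely spinning carousel off it and lay it down in the well, low enough for the lid to close. Then put the blue lid on the well's rim with its orange key well to one side of the orange notch, turn the lid on the rim until the key drops into the notch and the lid sits fully home, and only then press the green start button right down. Leave the green bottle and the glass jar where they are.

Things in the scene. Friction and masses are not known exactly. Their poses are not given: they have to be found in the camera images.
- cartridge1_mid (a point): Centre of a loose full cartridge (there are three or four): 60 mm long along its own x, a pale pink round barrel 20 mm across with a paper band and a red line, and a dark square collar 22 x 22 x 9 mm at each end, so it lies flat without rolling (centre 11 mm above what it lies on); about 60 g. Starts lying on the carousel. No reading if it is absent, or while it is held.
- cartridge2_mid (a point): Centre of a loose full cartridge (there are three or four): 60 mm long along its own x, a pale pink round barrel 20 mm across with a paper band and a red line, and a dark square collar 22 x 22 x 9 mm at each end, so it lies flat without rolling (centre 11 mm above what it lies on); about 60 g. Starts lying on the carousel. No reading if it is absent, or while it is held.
- cartridge3_mid (a point): Centre of a loose full cartridge (there are three or four): 60 mm long along its own x, a pale pink round barrel 20 mm across with a paper band and a red line, and a dark square collar 22 x 22 x 9 mm at each end, so it lies flat without rolling (centre 11 mm above what it lies on); about 60 g. Starts lying on the carousel. No reading if it is absent, or while it is held.
- cartridge4_mid (a point): Centre of a loose full cartridge (there are three or four): 60 mm long along its own x, a pale pink round barrel 20 mm across with a paper band and a red line, and a dark square collar 22 x 22 x 9 mm at each end, so it lies flat without rolling (centre 11 mm above what it lies on); about 60 g. Starts lying on the carousel. No reading if it is absent, or while it is held.
- spent1_mid (a point): Centre of a loose spent cartridge (there are one or two): same shape as the full ones, 60 mm long along its own x, but a grey barrel 20 mm across and yellow square end collars 22 x 22 x 9 mm; centre 11 mm above what it lies on; about 40 g. Starts lying in the well. No reading if it is absent, or while it is held.
- spent2_mid (a point): Centre of a loose spent cartridge (there are one or two): same shape as the full ones, 60 mm long along its own x, but a grey barrel 20 mm across and yellow square end collars 22 x 22 x 9 mm; centre 11 mm above what it lies on; about 40 g. Starts lying in the well. No reading if it is absent, or while it is held.
- platter_top (a point): Centre of the top of the carousel's platter: grey disc 240 mm across, top 25 mm above the counter, flat, with three blue radial stripes. It turns freely about the vertical at the slightest touch.
- platter (a joint): Turning angle of the platter, rad, anticlockwise from above; no spring, almost no friction, no stops within many turns.
- well_floor (a point): Centre of the floor of the warmer's round well (fixed aluminium pot on a white housing 244 mm across, standing on the counter). Floor 48 mm above the counter, well 176 mm across inside and 54 mm deep, wall 12 mm thick; with the lid home there are 42 mm between floor and lid. Axes: z up, x from the well's axis to the notch; the console with the button lies on the -x side.
- well_rim (a point): Centre of the well's mouth, level with the rim top, 102 mm above the counter; axes as the well floor. The rim is 176 mm across inside, 200 mm outside.
- notch (a point): Middle of the notch in the rim, at rim-top level, 94 mm from the well's axis along its x. The notch is marked orange, cuts right through the 12 mm wall, 12 mm deep, 20 mm wide inside widening to 26 mm outside.
- lid_seat (a point): Centre of the lid, at the underside of its plate: it meets the rim top when the lid is home. Lid of blue plastic, about 250 g: plate 204 mm across, 8 mm thick; below it a round boss 170 mm across, 12 mm deep, that fits the well with 3 mm play all round; lid_seat is 12 mm above the counter when the lid lies on its boss. Axes: x points to the key, z up.
- lid: The lid; this origin lies at the middle of the boss's underside, 12 mm below lid_seat. Axes as lid_seat.
- lid_grip (a point): Middle of the lid's bar handle, 30 mm above lid_seat: blue bar 80 mm long along the lid's x, 22 mm wide across y, 40 mm tall, standing on the plate's top (which is 8 mm above lid_seat). Pinch it across y from above.
- lid_key (a point): Middle of the lid's only key, at the plate's underside, 94 mm from the lid's axis along its x. Orange block 14 mm wide, hanging 8 mm below the plate's underside and sticking out 10 mm past the plate's edge, with an orange stripe on top. While it rests on the rim the lid is held up about 8 mm on that side; it fits the notch with about 3 mm to spare each side.
- start_button (a joint): Travel of the green start button, m: 0 up, 0.006 right down (5 N, spring return). Down straight along vertical.
- start_button_top (a point): Middle of the top of the green start button, 30 mm across, in a grey housing on the warmer's white console (top of the console 45 mm above the counter), 155 mm from the well's axis on the side opposite the notch.
- warmer: The fixed warmer; origin on the counter under the well's axis, axes as the well floor.
- spray_bottle: Bystander: green bottle 64 mm across, 170 mm tall; origin at the middle of its underside.
- cotton_jar: Bystander: glass jar with steel cap, 70 mm across, 100 mm tall; origin at the middle of its underside.

How it is judged:
On the way, in this order (a step that is already met when the one before it is completed fails the run):
1. every full cartridge lies in the well and every spent one on the carousel (horizontal distance between each of cartridge1_mid, cartridge2_mid, cartridge3_mid, cartridge4_mid and well_floor below 0.082 m and z of cartridge1_mid in the frame of well_floor between 0 and 0.028 m and z of cartridge2_mid in the frame of well_floor between 0 and 0.028 m and z of cartridge3_mid in the frame of well_floor between 0 and 0.028 m and z of cartridge4_mid in the frame of well_floor between 0 and 0.028 m and horizontal distance between each of spent1_mid, spent2_mid and platter_top below 0.125 m and z of spent1_mid in the frame of platter_top between 0 and 0.024 m and z of spent2_mid in the frame of platter_top between 0 and 0.024 m), for 0.3 s.
2. the lid is on the rim, its boss in the well's mouth, the key resting on the rim beside the notch (at least 20 mm from it) (horizontal distance between lid_seat and well_rim below 0.01 m and z of lid_seat in the frame of well_rim between 0.0025 and 0.011 m and horizontal distance between lid_key and notch above 0.02 m and contact force between lid and warmer above 0.3 N), for 0.3 s.
3. the key has dropped into the notch and the lid is home (horizontal distance between lid_seat and well_rim below 0.006 m and z of lid_seat in the frame of well_rim between -0.004 and 0.003 m and horizontal distance between lid_key and notch below 0.012 m and angle between lid_seat's own z axis and vertical below 0.03 rad), for 0.2 s.
4. the start button is pressed right down (value of joint start_button above 0.0045 m), for 0.05 s.
At the end, for the whole second after the job is handed in: Full cartridges lie in the well (centre within 82 mm of its axis, under 28 mm above its floor), spent ones on the platter (within 125 mm of its axis, under 24 mm above it); lid home: centred within 6 mm, within 3 mm of the rim, level to 0.03 rad, key within 12 mm of the notch; button up (all of step 1 and all of step 3 and value of joint start_button below 0.002 m and linear speed of lid below 0.02 m/s); the robot touches nothing.
It fails at once if the start button is pressed (more than 3.5 mm) while the lid is not home (value of joint start_button above 0.0035 m and (horizontal distance between lid_key and notch above 0.02 m or z of lid_seat in the frame of well_rim above 0.006 m)).
It fails at once if the bottle or the jar is moved more than 30 mm (distance of any of spray_bottle, cotton_jar from where it was at the start of the episode above 0.03 m).
Of cartridge1, cartridge2, cartridge3, cartridge4 only 3 to 4 are there at a start; the rules pass over those that are not, and their reading is None.
Of spent1, spent2 only 1 to 2 are there at a start; the rules pass over those that are not, and their reading is None.
At some moment in a run one of cartridge1, cartridge2, cartridge3, cartridge4, lid may be knocked a few centimetres aside while the robot is not near it.
Once in a run the grip may slacken for a moment while it holds something.
It also fails if it takes over 210 s, if anything falls off the work surface, if the arm or the gripper's body presses on something with over 40 N, if the wrist force passes 120 N, or if a joint passes its speed limit or range.

## Working session

There is one attempt and no reset: what is moved stays moved. The work goes in short steps, Python scripts to look and compute and a tool call to move; the robot and the scene stay as the last step left them, time stands still between calls to the robot, and variables do not carry over. Pictures are saved under pics/ and viewed, and the job is handed in when it is done.

Besides the shell and the picture viewer there is one more tool, called after ">>>" by a JSON object that holds its "op" and its "data". play_rows: Moves the arm, as the interface text tells. Its arguments: {"type":"object","properties":{"deltas":{"type":"array"},"gripper":{"type":"number"},"force":{"type":"number"}},"required":["deltas"]}

```bash
mkdir -p pics; ls
cat > h.py <<'E'
import numpy as np, cv2
from station import sense, snapshot, camera_model, sign_off, grip_depth
from scipy.spatial.transform import Rotation as R
def save(name,fn):
    m=camera_model(name); im=snapshot(name); cv2.imwrite('pics/'+fn+'.png',cv2.cvtColor(im,cv2.COLOR_RGB2BGR)); 
    np.savez('pics/'+fn+'.npz',im=im,T=np.array(m['camera_from_world']),k=np.array([m['fx'],m['fy'],m['cx'],m['cy']])); return im,m
def load(fn):
    d=np.load('pics/'+fn+'.npz'); k=d['k']
    return d['im'],dict(fx=k[0],fy=k[1],cx=k[2],cy=k[3],camera_from_world=d['T'])
def ray(m,u,v):
    T=np.array(m['camera_from_world']); Rm=T[:3,:3]; o=-Rm.T@T[:3,3]
    d=np.array([(u-m['cx'])/m['fx'],-(v-m['cy'])/m['fy'],-1.]); return o,Rm.T@d
def onz(m,u,v,z):
    o,d=ray(m,u,v); return o+d*(z-o[2])/d[2]
def proj(m,p):
    T=np.array(m['camera_from_world']); c=T[:3,:3]@np.array(p)+T[:3,3]
    return m['cx']+m['fx']*c[0]/-c[2], m['cy']+m['fy']*(-c[1])/-c[2]
E
python3 - <<'E'
from h import *
s=sense(); print(s); print(grip_depth() if callable(grip_depth) else grip_depth)
for n in ('side','top','wrist'):
    im,m=save(n,n+'0'); print(n,m)
E
```

```text
pics
{'t': 0.0, 'q': array([-1.41749428e+00,  5.28444134e-01,  1.43389164e+00,  4.39654218e-06,
        1.18139346e+00, -1.78483228e-01]), 'qd': array([-1.11415238e-03,  1.75840872e-04, -4.11407083e-04,  2.80150227e-06,
       -4.91532700e-04,  5.61226697e-04]), 'tau': array([ 2.80951190e-04, -4.42352307e+01, -1.78023684e+01, -1.63650629e-04,
        8.51062650e-03,  2.90114386e-06]), 'tcp_pos': array([ 0.20351134, -0.59019024,  0.23035054]), 'tool_rot': array([-0.11675491,  0.69815417, -0.69664354,  0.11677681]), 'force': array([ 0.04203636,  0.08002361, -0.13951741]), 'ft_torque': array([-0.0433197 , -0.01402357, -0.00395319]), 'finger_gap': 0.9994181310336818}
0.0187
side {'fx': 415.6516666612922, 'fy': 415.6516666612922, 'cx': 280.17288096675844, 'cy': 209.4961537291045, 'camera_from_world': array([[ 0.9725761 , -0.23253497, -0.00481915, -0.55610822],
       [ 0.14770311,  0.60149656,  0.78510233, -0.1720102 ],
       [-0.17966505, -0.76428357,  0.61934732, -0.98847464],
       [ 0.        ,  0.        ,  0.        ,  1.        ]])}
top {'fx': 450.20174799013085, 'fy': 450.20174799013085, 'cx': 281.4989035143875, 'cy': 203.4814239925963, 'camera_from_world': array([[ 0.00426866, -0.99994931, -0.00911847,  0.00798569],
       [ 0.99046008,  0.00297186,  0.13776791, -0.55763397],
       [-0.13773383, -0.00961956,  0.99042256, -1.14175288],
       [ 0.        ,  0.        ,  0.        ,  1.        ]])}
wrist {'fx': 372.57329484843683, 'fy': 372.57329484843683, 'cx': 279.53738125501934, 'cy': 211.91065543723906, 'camera_from_world': array([[ 3.24636732e-01, -9.45838742e-01, -2.56383479e-04,
        -6.23902013e-01],
       [ 8.96638718e-01,  3.07836253e-01, -3.18238670e-01,
         4.01349054e-02],
       [ 3.01081387e-01,  1.03082078e-01,  9.48010592e-01,
        -3.79864032e-01],
       [ 0.00000000e+00,  0.00000000e+00,  0.00000000e+00,
         1.00000000e+00]])}
```

View pics/top0.png

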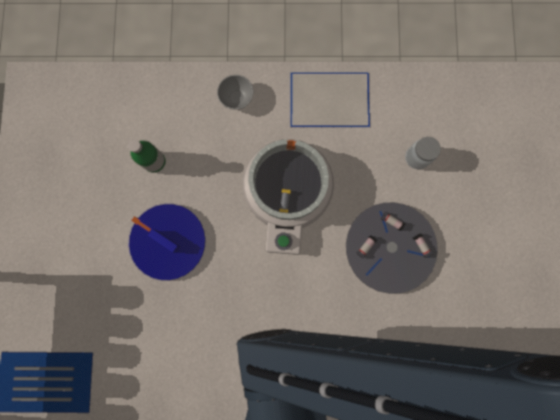

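View pics/side0.png

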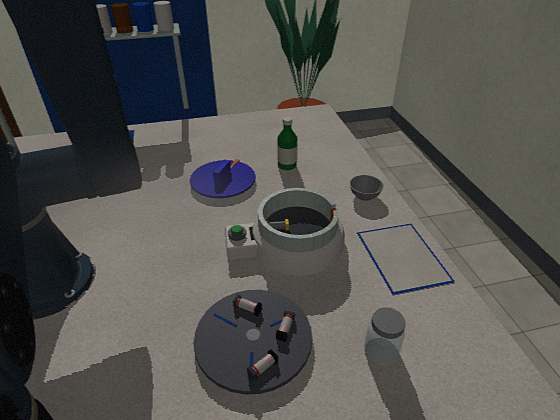

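Run:
```python
from h import *
im,m=load('top0')
c=im[120:300,110:450]
cv2.imwrite('pics/z1.png',cv2.cvtColor(cv2.resize(c[:,:],None,fx=2.35,fy=2.35,interpolation=cv2.INTER_CUBIC),cv2.COLOR_RGB2BGR))
hsv=cv2.cvtColor(im,cv2.COLOR_RGB2HSV)
def blobs(mask,z,nm,mn=8):
    n,l,st,ce=cv2.connectedComponentsWithStats(mask.astype(np.uint8))
    for i in range(1,n):
        if st[i,4]>=mn: print(nm,st[i,4],ce[i].round(1),st[i,:4],onz(m,*ce[i],z).round(4))
H,S,V=[hsv[...,i].astype(int) for i in range(3)]
blobs((H<15)&(S>150)&(V>70),0.1,'orange/red',4)
blobs((H>=18)&(H<35)&(S>120)&(V>70),0.06,'yellow',4)
blobs((H>105)&(H<130)&(S>150)&(V>50),0.02,'blue',30)
blobs((H>50)&(H<80)&(S>120)&(V>30),0.05,'green',10)
```

```text
orange/red 43 [290.7 144.1] [288 141   7   8] [ 0.7008 -0.0131  0.1   ]
orange/red 45 [139.2 222.8] [133 218  16  12] [0.4998 0.3617 0.1   ]
yellow 36 [285.8 190.6] [281 189  10   5] [ 0.5882 -0.0012  0.06  ]
yellow 20 [283.3 210.1] [280 209   8   3] [0.5375 0.0051 0.06  ]
blue 4201 [167.1 242. ] [130 205  74  74] [0.4567 0.3116 0.02  ]
blue 3805 [ 45.2 381.1] [  0 353  92  59] [0.1036 0.6078 0.02  ]
green 75 [137.8 157.8] [132 153  13  11] [0.6767 0.39   0.05  ]
green 51 [282.9 240.5] [279 237   8   8] [0.4602 0.006  0.05  ]
```

View pics/z1.png

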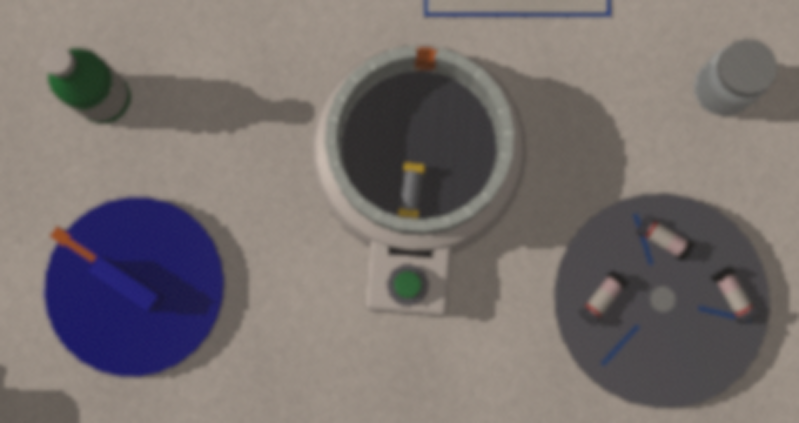

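```bash
cat >> h.py <<'E'
def toolR(yaw):
    # tool y down, tool z (jaw) horizontal at angle yaw in world
    y=np.array([0,0,-1.]); z=np.array([np.cos(yaw),np.sin(yaw),0]); x=np.cross(y,z); return R.from_matrix(np.stack([x,y,z],1))
def go(p,yaw=None,s=None):
    s=s or sense(); r0=R.from_quat(s['tool_rot']); d=r0.inv().apply(np.array(p)-s['tcp_pos'])
    if yaw is None: rv=np.zeros(3)
    else:
        c=[(r0.inv()*toolR(yaw+k*np.pi)).as_rotvec() for k in(-1,0,1)]; rv=min(c,key=np.linalg.norm)
        alt=max(c,key=np.linalg.norm)
    print('row',np.round(np.r_[d,rv],4).tolist(),'rows~',round(max(np.linalg.norm(d)/.05,np.degrees(np.linalg.norm(rv))/8.59),1),'q6',s['q'][5].round(2))
def yawnow(s=None):
    s=s or sense(); z=R.from_quat(s['tool_rot']).as_matrix()[:,2]; return np.arctan2(z[1],z[0])
E
python3 - <<'E'
from h import *
im,m=load('top0')
for n,u,v,z in [('notch',290.7,144.1,.1),('btn',282.9,240.5,.055),('yel1',285.8,190.6,.069),('yel2',283.3,210.1,.069),('lid',167.1,242,.022),('platC',392,247,.025)]:
    print(n,onz(m,u,v,z).round(4))
im,m=load('wrist0'); T=m['camera_from_world']; print('cam',-T[:3,:3].T@T[:3,3]); s=sense(); r=R.from_quat(s['tool_rot']); print(r.as_matrix().round(3), yawnow())
print('cam in tool', r.inv().apply(-T[:3,:3].T@T[:3,3]-s['tcp_pos']), (r.inv().as_matrix()@T[:3,:3].T).round(3))
E
```

```text
notch [ 0.7008 -0.0132  0.1   ]
btn [0.4598 0.0059 0.055 ]
yel1 [ 0.5868 -0.0012  0.069 ]
yel2 [0.5364 0.0051 0.069 ]
lid [0.4566 0.3111 0.022 ]
platC [ 0.4456 -0.2789  0.025 ]
cam [ 0.28092499 -0.5633085   0.37272765]
[[-0.945 -0.     0.326]
 [-0.326  0.002 -0.945]
 [-0.    -1.    -0.002]] -1.2389472285629428
cam in tool [-0.08201467 -0.1421487  -0.00058955] [[ 0.001 -0.948 -0.319]
 [-0.001  0.319 -0.948]
 [ 1.     0.002 -0.001]]
```

View pics/wrist0.png

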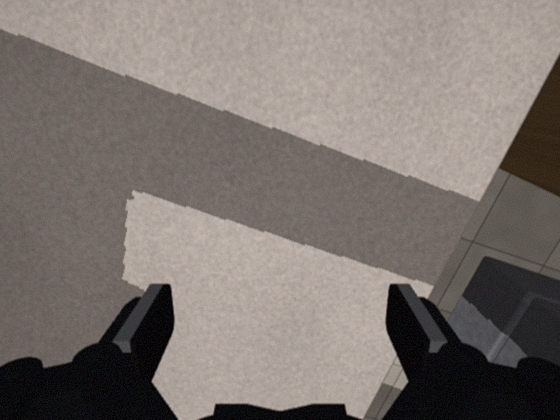

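Run:
```python
from h import *
go([.48,-.27,.25],-1.4)
```

```text
row [-0.3658, -0.019, -0.2128, 0.0017, 0.1611, -0.0002] rows~ 8.5 q6 -0.18
```

>>> {"op": "play_rows", "data": {"deltas": [[-0.366, -0.019, -0.213, 0, 0.161, 0], [-0.366, -0.019, -0.213, 0, 0.161, 0], [-0.366, -0.019, -0.213, 0, 0.161, 0], [-0.366, -0.019, -0.213, 0, 0.161, 0], [-0.366, -0.019, -0.213, 0, 0.161, 0], [-0.366, -0.019, -0.213, 0, 0.161, 0], [-0.366, -0.019, -0.213, 0, 0.161, 0], [-0.366, -0.019, -0.213, 0, 0.161, 0], [-0.366, -0.019, -0.213, 0, 0.161, 0], [-0.366, -0.019, -0.213, 0, 0.161, 0], [-0.366, -0.019, -0.213, 0, 0.161, 0], [-0.366, -0.019, -0.213, 0, 0.161, 0]]}}

```text
t: 1.35
tcp_pos: [0.4795, -0.2711, 0.2501]
tool_rot: [-0.06, 0.705, -0.705, 0.06]
force: [0.2, -0.6, 0.1]
finger_gap: 0.996
```

Run:
```python
from h import *
s=sense();print(s['t'],s['tcp_pos'],s['q'].round(2),yawnow())
save('wrist','w1');save('side','s1')
```

```text
1.35 [ 0.4795278  -0.27113829  0.25006422] [-0.72  0.41  1.6  -0.    1.14  0.68] -1.4011190267212912
```

View pics/w1.png

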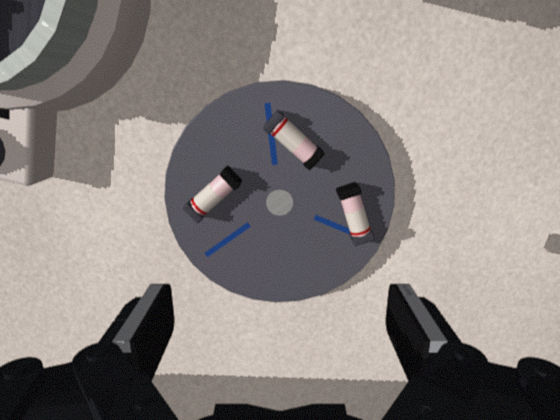

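```bash
cat >> h.py <<'E'
def cyl(im,m,z,box=None,mn=120,show=True):
    hsv=cv2.cvtColor(im,cv2.COLOR_RGB2HSV); H,S,V=[hsv[...,i].astype(int) for i in range(3)]
    mask=((V>125)).astype(np.uint8)
    if box is not None:
        mm=np.zeros_like(mask); mm[box[1]:box[3],box[0]:box[2]]=1; mask*=mm
    n,l,st,ce=cv2.connectedComponentsWithStats(mask); out=[]
    for i in range(1,n):
        if mn<=st[i,4]<4000:
            pts=np.argwhere(l==i)[:,::-1].astype(np.float32); (c,wh,a)=cv2.minAreaRect(pts)
            b=cv2.boxPoints((c,wh,a)); w=np.array([onz(m,*q,z)[:2] for q in b])
            e=[w[1]-w[0],w[2]-w[1]]; L=[np.linalg.norm(x) for x in e]; k=int(np.argmax(L)); yaw=np.degrees(np.arctan2(e[k][1],e[k][0]))%180
            cen=w.mean(0); print(i,st[i,4],np.round(c,1),'size',np.round(L,4),'cen',cen.round(4),'axis deg',yaw.round(1)); out.append((cen,yaw))
    return out
E
python3 - <<'E'
from h import *
im,m=load('w1')
print(im[140,298],im[193,214],im[210,355],im[203,280],im[250,280])
cyl(im,m,.036,(165,85,392,295))
print('platc',onz(m,280,203,.025)); 
for q in [(165,190),(394,190),(280,81),(280,301)]: print(onz(m,*q,.025).round(4))
for n,ps in dict(A=[(231,178),(196,208)],B=[(274,124),(313,158)],C=[(349,190),(359,234)]).items():
    print(n,[onz(m,*p,.036)[:2].round(4) for p in ps])
E
```

```text
[189 180 168] [207 195 185] [207 177 177] [136 137 135] [86 84 91]
1 2146 [202. 134.] size [0.0669 0.0913] cen [ 0.5044 -0.1926] axis deg 7.7
3 1985 [371.5 104.5] size [0.0465 0.1021] cen [ 0.5579 -0.3446] axis deg 58.7
6 868 [293.4 141. ] size [0.0182 0.0435] cen [ 0.5141 -0.2787] axis deg 58.5
14 729 [208.9 194.4] size [0.0435 0.0177] cen [ 0.4483 -0.2051] axis deg 140.5
15 520 [279.1 202.2] size [0.0253 0.0255] cen [ 0.4521 -0.2753] axis deg 80.6
16 716 [354.5 217. ] size [0.0186 0.0441] cen [ 0.4491 -0.3535] axis deg 27.7
17 2039 [181.4 264.6] size [0.0566 0.1248] cen [ 0.3644 -0.1864] axis deg 43.4
20 1740 [375.  272.2] size [0.1083 0.053 ] cen [ 0.3903 -0.3888] axis deg 152.9
platc [ 0.44816057 -0.27692845  0.025     ]
[ 0.4422 -0.159   0.025 ]
[ 0.4813 -0.3893  0.025 ]
[ 0.5652 -0.257   0.025 ]
[ 0.3338 -0.2964  0.025 ]
A [array([ 0.4687, -0.2247]), array([ 0.4322, -0.194 ])]
B [array([ 0.5268, -0.2578]), array([ 0.5015, -0.3   ])]
C [array([ 0.4762, -0.3414]), array([ 0.4322, -0.3622])]
```

Run:
```python
from h import *
go([.60,0,.28],-1.5)
```

```text
row [-0.1644, -0.0299, -0.2474, 0.0001, 0.0978, 0.0005] rows~ 6.0 q6 0.68
```

>>> {"op": "play_rows", "data": {"deltas": [[-0.164, -0.03, -0.247, 0, 0.098, 0], [-0.164, -0.03, -0.247, 0, 0.098, 0], [-0.164, -0.03, -0.247, 0, 0.098, 0], [-0.164, -0.03, -0.247, 0, 0.098, 0], [-0.164, -0.03, -0.247, 0, 0.098, 0], [-0.164, -0.03, -0.247, 0, 0.098, 0], [-0.164, -0.03, -0.247, 0, 0.098, 0], [-0.164, -0.03, -0.247, 0, 0.098, 0], [-0.164, -0.03, -0.247, 0, 0.098, 0], [-0.164, -0.03, -0.247, 0, 0.098, 0]], "gripper": 0.05}}

```text
t: 2.45
tcp_pos: [0.5993, -0.0009, 0.28]
tool_rot: [0.025, -0.707, 0.707, -0.024]
force: [-0.2, -0.5, -0.7]
finger_gap: 0.584
```

Run:
```python
from h import *
s=sense();print(s['t'],s['tcp_pos'],s['q'].round(2),yawnow(),s['finger_gap'])
im,m=save('wrist','w2')
hsv=cv2.cvtColor(im,cv2.COLOR_RGB2HSV);H,S,V=[hsv[...,i].astype(int) for i in range(3)]
for nm,mask,z in [('or',(H<15)&(S>150)&(V>70),.1),('yel',(H>=18)&(H<35)&(S>120)&(V>70),.068),('grn',(H>50)&(H<80)&(S>120)&(V>30),.055)]:
    n,l,st,ce=cv2.connectedComponentsWithStats(mask.astype(np.uint8))
    for i in range(1,n):
        if st[i,4]>15: print(nm,st[i],ce[i].round(1),onz(m,*ce[i],z).round(4))
```

```text
2.45 [ 0.59931872 -0.00094493  0.28002092] [-0.19  0.44  1.44 -0.    1.26  1.31] -1.500838015987967 0.5843004234613614
or [287  40  31  24 527] [301.5  51.8] [ 0.7085 -0.0109  0.1   ]
or [504 246  10  11  20] [509.4 251.6] [ 0.5482 -0.2228  0.1   ]
or [425 307  13  13  24] [430.5 313.4] [ 0.4758 -0.1616  0.1   ]
yel [265 176  24  17 299] [277.1 184. ] [0.5907 0.0009 0.068 ]
yel [257 223  22  17 189] [266.9 232.8] [0.5388 0.0078 0.068 ]
grn [250 283  27  26 553] [263.  295.6] [0.4574 0.0079 0.055 ]
```

View pics/w2.png

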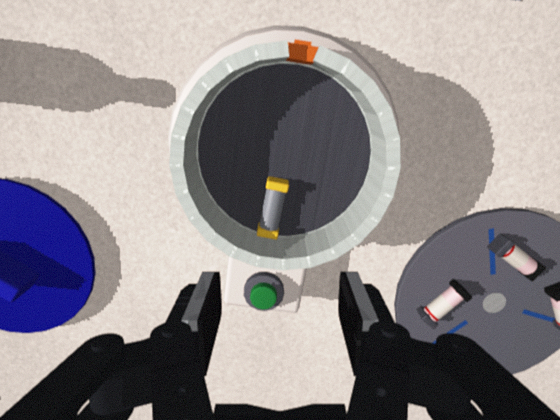

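Run:
```python
from h import *
im,m=load('w2')
P=np.array([onz(m,*q,.102)[:2] for q in [(169,155),(400,150),(285,268),(190,90),(190,225),(380,225)]]); print(P.round(4))
A=np.c_[2*P,np.ones(len(P))]; b=(P**2).sum(1); x=np.linalg.lstsq(A,b,rcond=None)[0]; print('outer rim c',x[:2],'r',np.sqrt(x[2]+x[0]**2+x[1]**2))
n=onz(m,301.5,51.8,.1)[:2]; bt=onz(m,263,295.6,.055)[:2]; d=(n-bt)/np.linalg.norm(n-bt); print(np.linalg.norm(n-bt),np.degrees(np.arctan2(d[1],d[0])),'c from notch',n-d*.094,'from btn',bt+d*.155)
go([.565,.0043,.15],-1.70)
```

```text
[[ 0.6187  0.096 ]
 [ 0.6366 -0.1021]
 [ 0.5175 -0.0117]
 [ 0.6734  0.0775]
 [ 0.5553  0.0784]
 [ 0.5672 -0.0956]]
outer rim c [ 0.61540229 -0.00453907] r 0.10075165536936456
0.2517501974930857 -4.286932567475904 c from notch [ 0.61470537 -0.00388508] from btn [ 0.61196287 -0.0036795 ]
row [0.0338, 0.1301, -0.0076, -0.0001, 0.1992, 0.0008] rows~ 2.7 q6 1.31
```

>>> {"op": "play_rows", "data": {"deltas": [[0.034, 0.08, -0.008, 0, 0.199, 0], [0.034, 0.13, -0.008, 0, 0.199, 0], [0.034, 0.13, -0.008, 0, 0.199, 0], [0.034, 0.17, -0.008, 0, 0.199, 0], [0.034, 0.205, -0.008, 0, 0.199, 0], [0.034, 0.228, -0.008, 0, 0.199, 0], [0.034, 0.228, -0.008, 0, 0.199, 0], [0.034, 0.228, -0.008, 0, 0.199, 0]], "gripper": 0.045}}

```text
t: 3.3
tcp_pos: [0.5656, 0.0056, 0.0525]
tool_rot: [-0.045, -0.706, 0.706, 0.045]
force: [0.6, -0.0, 0.6]
finger_gap: 0.526
```

Run:
```python
from h import *
s=sense();print(s['t'],s['tcp_pos'],s['force'],yawnow(),s['finger_gap'])
save('wrist','w3')
```

```text
3.3 [0.56555103 0.00556434 0.05246145] [ 0.61198793 -0.01157878  0.57573089] -1.6984479597349353 0.5261005865842568
```

View pics/w3.png

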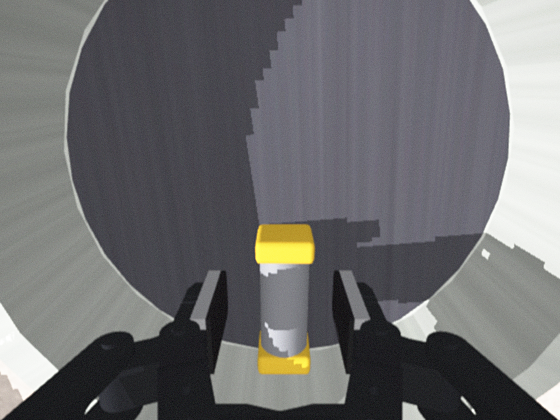

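>>> {"op": "play_rows", "data": {"deltas": [[0, 0, 0, 0, 0, 0], [0, 0, 0, 0, 0, 0], [0, 0, 0, 0, 0, 0], [0, 0, 0, 0, 0, 0], [0, 0, 0, 0, 0, 0], [0, 0, 0, 0, 0, 0], [0, -0.02, 0, 0, 0, 0], [0, -0.06, 0, 0, 0, 0], [0, -0.1, 0, 0, 0, 0], [0, -0.12, 0, 0, 0, 0], [0, -0.12, 0, 0, 0, 0]], "gripper": 0.01, "force": 50}}

```text
t: 4.45
tcp_pos: [0.5678, 0.0063, 0.1763]
tool_rot: [-0.048, -0.705, 0.706, 0.041]
force: [-0.1, -0.4, -1.4]
finger_gap: 0.206
```

Run:
```python
from h import *
s=sense();print(s['t'],s['tcp_pos'],s['force'],yawnow(),s['finger_gap'])
im,m=save('wrist','w4');save('top','t4')
```

```text
4.45 [0.56784259 0.00626894 0.17631501] [-0.05437037 -0.37574358 -1.35889533] -1.6966519158537272 0.20617809734539927
```

View pics/w4.png

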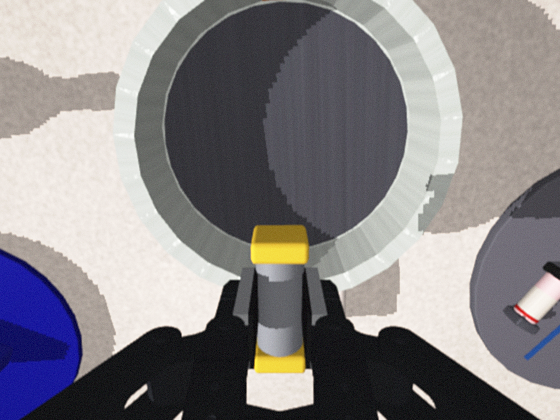

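View pics/t4.png

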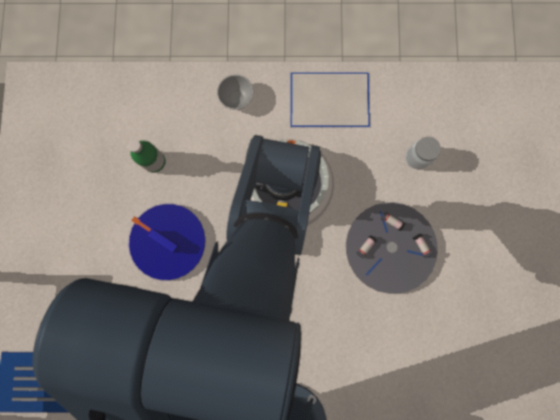

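Run:
```python
from h import *
go([.38,-.277,.13],-1.5)
```

```text
row [0.148, 0.0425, 0.3047, -0.0001, -0.1968, -0.0006] rows~ 6.8 q6 1.51
```

>>> {"op": "play_rows", "data": {"deltas": [[0.015, 0, 0.03, 0, -0.02, 0], [0.03, 0, 0.06, 0, -0.04, 0], [0.045, 0.005, 0.09, 0, -0.06, 0], [0.06, 0.01, 0.12, 0, -0.08, 0], [0.075, 0.015, 0.15, 0, -0.1, 0], [0.09, 0.02, 0.18, 0, -0.12, 0], [0.105, 0.025, 0.21, 0, -0.14, 0], [0.12, 0.03, 0.24, 0, -0.16, 0], [0.135, 0.035, 0.27, 0, -0.18, 0], [0.148, 0.04, 0.305, 0, -0.197, 0], [0.148, 0.0425, 0.305, 0, -0.197, 0], [0.148, 0.0425, 0.305, 0, -0.197, 0]]}}

```text
t: 5.75
tcp_pos: [0.3788, -0.2769, 0.1282]
tool_rot: [-0.025, 0.708, -0.705, 0.023]
force: [0.2, 0.1, -1.1]
finger_gap: 0.208
```

Run:
```python
from h import *
s=sense();print(s['t'],s['tcp_pos'],s['force'],yawnow(),s['finger_gap'])
im,m=save('wrist','w5'); go([.38,-.277,.031])
```

```text
5.75 [ 0.3788423  -0.27685307  0.12816916] [ 0.17240984  0.09924378 -1.12556632] -1.5026666799617774 0.20794236249886502
row [-0.0009, 0.0975, 0.0012, 0.0, 0.0, 0.0] rows~ 2.0 q6 0.63
```

View pics/w5.png

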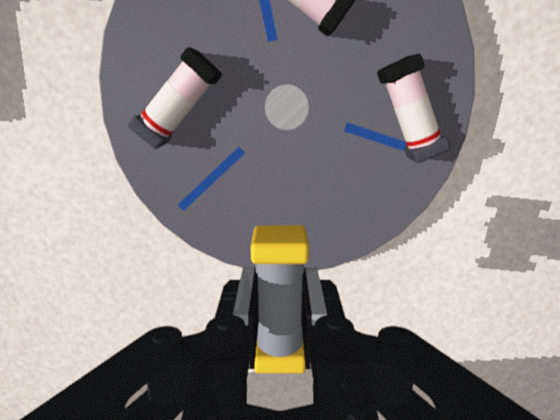

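>>> {"op": "play_rows", "data": {"deltas": [[0, 0.03, 0, 0, 0, 0], [0, 0.06, 0, 0, 0, 0], [0, 0.08, 0, 0, 0, 0], [0, 0.09, 0, 0, 0, 0], [0, 0.097, 0, 0, 0, 0], [0, 0.097, 0, 0, 0, 0], [0, 0.097, 0, 0, 0, 0]]}}

```text
t: 6.5
tcp_pos: [0.3807, -0.2774, 0.0333]
tool_rot: [0.025, -0.706, 0.707, -0.025]
force: [-0.6, -0.4, -0.6]
finger_gap: 0.21
```

Run:
```python
from h import *
s=sense();print(s['t'],s['tcp_pos'],s['force'],yawnow(),s['finger_gap'])
save('side','s6')
```

```text
6.5 [ 0.38065171 -0.27744169  0.03333047] [-0.63112608 -0.39192129 -0.59759199] -1.499389671596242 0.21017660911202782
```

View pics/s6.png

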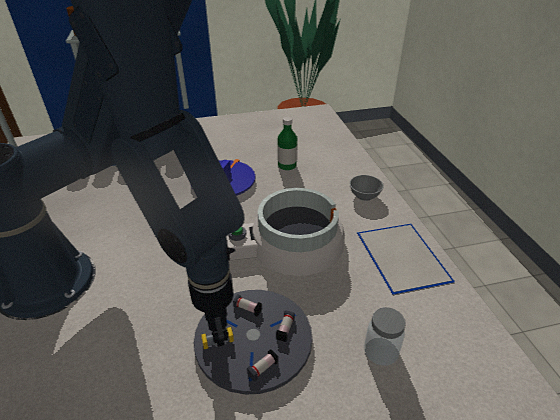

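>>> {"op": "play_rows", "data": {"deltas": [[0, 0.002, 0, 0, 0, 0], [0, 0.003, 0, 0, 0, 0], [0, 0.003, 0, 0, 0, 0]]}}

```text
t: 6.85
tcp_pos: [0.3802, -0.2776, 0.03]
tool_rot: [0.025, -0.707, 0.707, -0.025]
force: [0.6, 0.4, -0.3]
finger_gap: 0.211
```

>>> {"op": "play_rows", "data": {"deltas": [[0, 0, 0, 0, 0, 0], [0, 0, 0, 0, 0, 0], [0, 0, 0, 0, 0, 0], [0, 0, 0, 0, 0, 0], [0, 0, 0, 0, 0, 0], [0, -0.03, 0, 0, 0, 0], [0, -0.06, 0, 0, 0, 0], [0, -0.1, 0, 0, 0, 0], [0, -0.12, 0, 0, 0, 0], [-0.04, -0.15, 0, 0, 0, 0], [-0.07, -0.18, 0, 0, 0, 0], [-0.07, -0.18, 0, 0, 0, 0]], "gripper": 0.045}}

```text
t: 8.05
tcp_pos: [0.4556, -0.275, 0.2144]
tool_rot: [0.022, -0.703, 0.71, -0.03]
force: [0.1, -0.3, -0.4]
finger_gap: 0.529
```

Run:
```python
from h import *
s=sense();print(s['t'],s['tcp_pos'],s['force'],yawnow(),s['finger_gap'])
im,m=save('wrist','w7');cyl(im,m,.036)
im2,m2=save('wrist','w7b');cyl(im2,m2,.036)
```

```text
8.05 [ 0.45564051 -0.27497677  0.21438719] [ 0.12839325 -0.29081281 -0.35270228] -1.4975261047650383 0.529369796781445
1 2837 [35.5 50.7] size [0.1016 0.0236] cen [ 0.5506 -0.0752] axis deg 143.2
4 1453 [279.2 127.6] size [0.0398 0.044 ] cen [ 0.5061 -0.2727] axis deg 58.1
5 972 [199.2 189.3] size [0.0445 0.0186] cen [ 0.4478 -0.2055] axis deg 140.6
6 1242 [348.7 204.4] size [0.0495 0.0445] cen [ 0.4429 -0.3402] axis deg 116.2
7 704 [278.  190.5] size [0.026 0.026] cen [ 0.4516 -0.2755] axis deg 48.6
8 339 [224.7 237.7] size [0.0567 0.0057] cen [ 0.403  -0.2291] axis deg 136.3
9 1088 [274.  265.5] size [0.0222 0.0683] cen [ 0.3771 -0.277 ] axis deg 4.4
15 250 [146. 411.] size [0.0215 0.0223] cen [ 0.1939 -0.1493] axis deg 178.3
16 251 [413. 411.] size [0.0226 0.022 ] cen [ 0.2115 -0.4418] axis deg 10.0
1 2728 [34.4 47.8] size [0.0972 0.0229] cen [ 0.5484 -0.0735] axis deg 142.3
4 1499 [282.4 123.1] size [0.0402 0.0441] cen [ 0.506  -0.2727] axis deg 58.6
5 989 [201.1 185.1] size [0.0441 0.0186] cen [ 0.448  -0.2051] axis deg 139.2
6 1279 [352.4 200.6] size [0.05   0.0447] cen [ 0.443  -0.3399] axis deg 115.4
7 722 [281.  186.5] size [0.0261 0.0263] cen [ 0.4518 -0.2754] axis deg 4.9
11 340 [227.1 234.6] size [0.057  0.0056] cen [ 0.4028 -0.229 ] axis deg 136.4
12 1111 [277. 263.] size [0.022  0.0688] cen [ 0.3765 -0.2771] axis deg 4.6
16 252 [146. 411.] size [0.0216 0.0224] cen [ 0.19   -0.1469] axis deg 178.2
17 253 [413. 411.] size [0.0226 0.0218] cen [ 0.209  -0.4384] axis deg 10.1
```

View pics/w7.png

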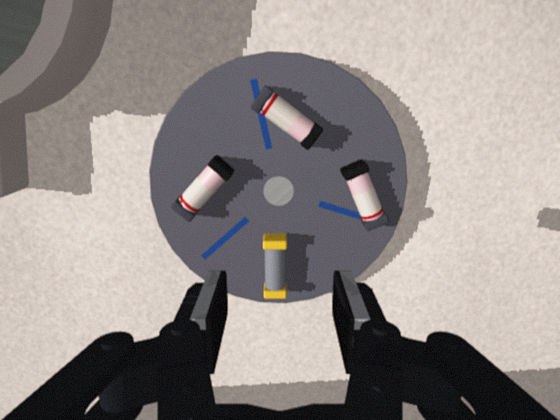

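Run:
```python
from h import *
go([.449,-.207,.12],-2.27)
```

```text
row [-0.0036, 0.0901, -0.0651, -0.0005, 0.7714, -0.0004] rows~ 5.1 q6 0.74
```

>>> {"op": "play_rows", "data": {"deltas": [[-0.004, 0.03, -0.065, 0, 0.771, 0], [-0.004, 0.06, -0.065, 0, 0.771, 0], [-0.004, 0.09, -0.065, 0, 0.771, 0], [-0.004, 0.09, -0.065, 0, 0.771, 0], [-0.004, 0.09, -0.065, 0, 0.771, 0], [-0.004, 0.09, -0.065, 0, 0.771, 0], [-0.004, 0.09, -0.065, 0, 0.771, 0], [-0.004, 0.12, -0.065, 0, 0.771, 0], [-0.004, 0.15, -0.065, 0, 0.771, 0], [-0.004, 0.17, -0.065, 0, 0.771, 0], [-0.004, 0.18, -0.065, 0, 0.771, 0], [-0.004, 0.18, -0.065, 0, 0.771, 0]]}}

```text
t: 9.35
tcp_pos: [0.4484, -0.2069, 0.0287]
tool_rot: [0.241, 0.665, -0.664, -0.243]
force: [0.7, -0.8, 0.4]
finger_gap: 0.527
```

Run:
```python
from h import *
s=sense();print(s['t'],s['tcp_pos'],s['force'],yawnow(),s['finger_gap'])
im,m=save('wrist','w8')
```

```text
9.35 [ 0.44839987 -0.20691627  0.02872424] [ 0.71020927 -0.81250253  0.44689317] -2.270086716155718 0.5274925447952584
```

View pics/w8.png

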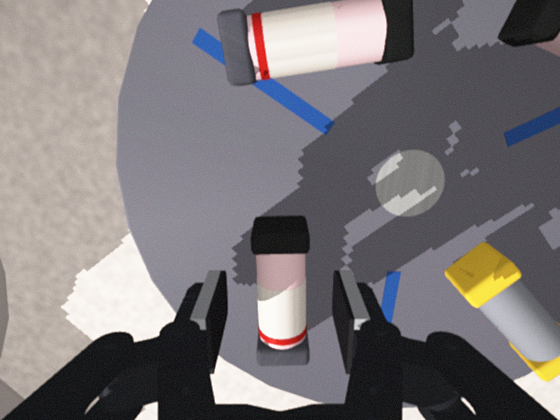

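Aligned well on A. Close and lift.

>>> {"op": "play_rows", "data": {"deltas": [[0, 0, 0, 0, 0, 0], [0, 0, 0, 0, 0, 0], [0, 0, 0, 0, 0, 0], [0, 0, 0, 0, 0, 0], [0, 0, 0, 0, 0, 0], [0, 0, 0, 0, 0, 0], [0, -0.02, 0, 0, 0, 0], [0, -0.06, 0, 0, 0, 0], [0, -0.1, 0, 0, 0, 0], [0, -0.14, 0, 0, 0, 0], [0, -0.16, 0, 0, 0, 0]], "gripper": 0.01, "force": 50}}

```text
t: 10.5
tcp_pos: [0.4505, -0.2081, 0.1934]
tool_rot: [-0.244, -0.664, 0.665, 0.24]
force: [0.4, 0.1, -1.4]
finger_gap: 0.206
```

Run:
```python
from h import *
s=sense();print(s['t'],s['tcp_pos'],s['force'],yawnow(),s['finger_gap'])
im,m=save('wrist','w9'); go([.614,.044,.19],-1.57)
```

```text
10.5 [ 0.45051619 -0.20811262  0.19342759] [ 0.41686201  0.06462471 -1.43957615] -2.270600706490335 0.20627041141463864
row [0.0387, 0.005, -0.298, -0.0032, -0.7004, -0.0098] rows~ 6.0 q6 1.61
```

View pics/w9.png

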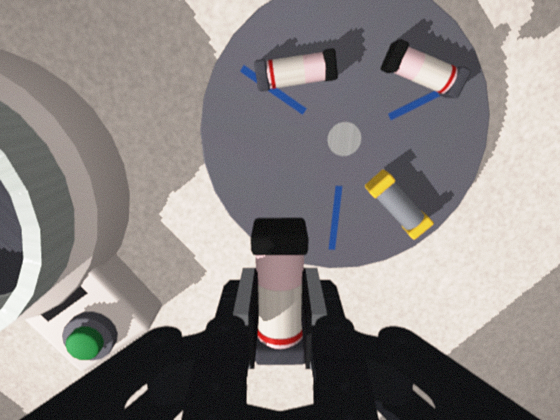

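>>> {"op": "play_rows", "data": {"deltas": [[0.004, 0, -0.03, 0, -0.07, 0], [0.008, 0, -0.06, 0, -0.14, 0], [0.012, 0, -0.09, 0, -0.21, 0], [0.016, 0, -0.12, 0, -0.28, 0], [0.02, 0, -0.15, 0, -0.35, 0], [0.024, 0, -0.18, 0, -0.42, 0], [0.028, 0, -0.21, 0, -0.49, 0], [0.032, 0, -0.24, 0, -0.56, 0], [0.036, 0, -0.27, 0, -0.63, 0], [0.039, 0, -0.298, 0, -0.7, 0], [0.039, 0, -0.298, 0, -0.7, 0], [0.039, 0, -0.298, 0, -0.7, 0]]}}

```text
t: 11.75
tcp_pos: [0.6109, 0.0461, 0.1889]
tool_rot: [0.001, -0.707, 0.707, 0.0]
force: [-0.9, -0.5, -0.1]
finger_gap: 0.21
```

Run:
```python
from h import *
s=sense();print(s['t'],s['tcp_pos'],s['force'],yawnow(),s['finger_gap'])
im,m=save('wrist','w10'); go([.614,.044,.053],-1.57)
```

```text
11.75 [0.61085833 0.04611543 0.18886128] [-0.91100895 -0.54184215 -0.05625522] -1.5700643811808563 0.20968729501716976
row [-0.0037, 0.136, 0.0014, -0.0003, -0.0011, 0.0022] rows~ 2.7 q6 1.46
```

View pics/w10.png

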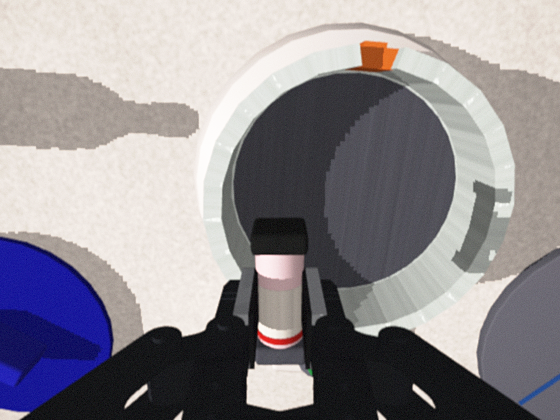

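>>> {"op": "play_rows", "data": {"deltas": [[-0.004, 0.03, 0.001, 0, 0, 0], [-0.004, 0.06, 0.001, 0, 0, 0], [-0.004, 0.09, 0.001, 0, 0, 0], [-0.004, 0.11, 0.001, 0, 0, 0], [-0.004, 0.125, 0.001, 0, 0, 0], [-0.004, 0.132, 0.001, 0, 0, 0], [-0.004, 0.136, 0.001, 0, 0, 0], [-0.004, 0.136, 0.001, 0, 0, 0]]}}

```text
t: 12.6
tcp_pos: [0.6146, 0.0439, 0.0561]
tool_rot: [0.001, -0.707, 0.707, 0.001]
force: [-4.7, -1.6, 9.4]
finger_gap: 0.21
```

>>> {"op": "play_rows", "data": {"deltas": [[0, -0.001, 0, 0, 0, 0], [0, -0.001, 0, 0, 0, 0], [0, -0.001, 0, 0, 0, 0], [0, -0.001, 0, 0, 0, 0], [0, -0.001, 0, 0, 0, 0], [0, -0.04, 0, 0, 0, 0], [0, -0.09, 0, 0, 0, 0], [0, -0.14, 0, 0, 0, 0], [0, -0.18, 0, 0, 0, 0], [0, -0.2, 0, 0, 0, 0], [0, -0.2, 0, 0, 0, 0]], "gripper": 0.036}}

```text
t: 13.7
tcp_pos: [0.6182, 0.0441, 0.2593]
tool_rot: [-0.004, -0.707, 0.708, -0.004]
force: [0.2, -0.0, 0.6]
finger_gap: 0.419
```

Run:
```python
from h import *
s=sense();print(s['t'],s['tcp_pos'],s['force'],yawnow(),s['finger_gap'])
im,m=save('wrist','w11'); cyl(im,m,.059,(150,80,480,330)); go([.46,-.27,.22],-1.1)
```

```text
13.7 [0.618219   0.04412061 0.25929201] [ 0.16870631 -0.01766718  0.59638953] -1.5714410639619962 0.418957280750094
9 750 [280.3 184.9] size [0.0185 0.0391] cen [0.614  0.0432] axis deg 2.5
21 242 [311. 323.] size [0.0235 0.015 ] cen [0.4621 0.0105] axis deg 89.8
row [0.1566, 0.0358, 0.3144, -0.002, -0.4714, -0.0054] rows~ 7.1 q6 1.46
```

View pics/w11.png

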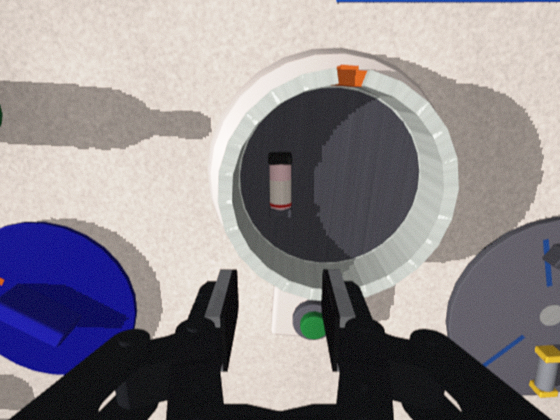

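>>> {"op": "play_rows", "data": {"deltas": [[0.157, 0.036, 0.314, 0, -0.471, 0], [0.157, 0.036, 0.314, 0, -0.471, 0], [0.157, 0.036, 0.314, 0, -0.471, 0], [0.157, 0.036, 0.314, 0, -0.471, 0], [0.157, 0.036, 0.314, 0, -0.471, 0], [0.157, 0.036, 0.314, 0, -0.471, 0], [0.157, 0.036, 0.314, 0, -0.471, 0], [0.157, 0.036, 0.314, 0, -0.471, 0], [0.157, 0.036, 0.314, 0, -0.471, 0], [0.157, 0.036, 0.314, 0, -0.471, 0]], "gripper": 0.045}}

```text
t: 14.75
tcp_pos: [0.4583, -0.2682, 0.217]
tool_rot: [-0.165, 0.688, -0.687, 0.165]
force: [-0.6, 0.9, -0.3]
finger_gap: 0.527
```

Run:
```python
from h import *
s=sense();print(s['t'],s['tcp_pos'],s['force'],yawnow(),s['finger_gap'])
im,m=save('wrist','w12'); cyl(im,m,.036)
im,m=save('wrist','w12b'); cyl(im,m,.036)
```

```text
14.75 [ 0.45826656 -0.26818326  0.2169774 ] [-0.58176753  0.94690019 -0.28405279] -1.1005017507182362 0.5267717410809534
4 1137 [320.8 131.8] size [0.0191 0.044 ] cen [ 0.5142 -0.2789] axis deg 59.5
5 197 [294.6 132.5] size [0.0306 0.005 ] cen [ 0.5037 -0.2589] axis deg 16.8
6 673 [282.5 193. ] size [0.0258 0.0261] cen [ 0.4513 -0.2741] axis deg 27.7
7 282 [213.9 216.6] size [0.0558 0.0051] cen [ 0.4027 -0.2277] axis deg 136.0
8 1088 [341.1 230.8] size [0.0443 0.0505] cen [ 0.4432 -0.3395] axis deg 113.6
9 1085 [250.5 261.3] size [0.0683 0.0236] cen [ 0.3761 -0.2776] axis deg 4.2
21 250 [146. 411.] size [0.0221 0.0231] cen [ 0.1575 -0.2528] axis deg 20.8
22 293 [413.  410.5] size [0.0245 0.0243] cen [ 0.2931 -0.5181] axis deg 32.9
5 1336 [318.  132.1] size [0.0407 0.0433] cen [ 0.5133 -0.2763] axis deg 106.1
6 668 [282.7 193.6] size [0.026  0.0257] cen [ 0.4513 -0.2742] axis deg 0.7
7 287 [213.9 217.1] size [0.0562 0.0048] cen [ 0.4026 -0.2277] axis deg 136.0
8 1086 [340.9 231.4] size [0.0437 0.0501] cen [ 0.4431 -0.3394] axis deg 114.1
9 1083 [250.6 261.6] size [0.0688 0.0239] cen [ 0.3763 -0.2777] axis deg 4.2
35 250 [146. 411.] size [0.0221 0.0231] cen [ 0.1578 -0.253 ] axis deg 20.9
36 291 [413.  410.5] size [0.0245 0.0243] cen [ 0.2937 -0.5183] axis deg 32.9
```

View pics/w12.png

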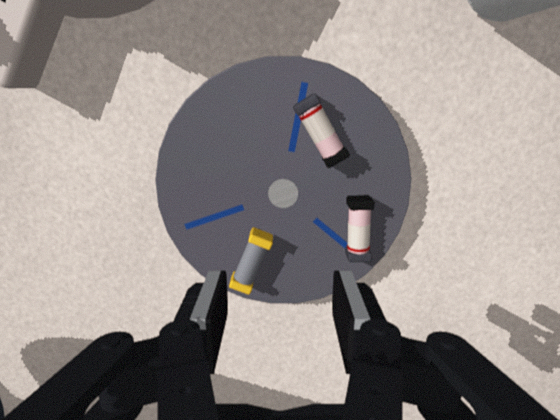

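Run:
```python
from h import *
im,m=load('w12b')
for q in [(360,203),(358.5,255),(359,229)]: print(onz(m,*q,.036))
im,m=load('w12b')
a=onz(m,360,203,.036);b=onz(m,358.5,255,.036);print(np.degrees(np.arctan2(a[1]-b[1],a[0]-b[0])),np.linalg.norm(a-b))
c=(a+b)/2;print(c); go([c[0],c[1],.12],-1.12)
```

```text
[ 0.4754402  -0.34076867  0.036     ]
[ 0.43017504 -0.36620126  0.036     ]
[ 0.45324163 -0.35297454  0.036     ]
29.32980317296213 0.051920621529274846
[ 0.45280762 -0.35348496  0.036     ]
row [0.0446, 0.0974, 0.0738, 0.0012, 0.0219, -0.0001] rows~ 2.6 q6 0.36
```

>>> {"op": "play_rows", "data": {"deltas": [[0.023, 0.03, 0.037, 0, -0.02, 0], [0.045, 0.06, 0.074, 0, -0.033, 0], [0.045, 0.09, 0.074, 0, -0.033, 0], [0.045, 0.1, 0.074, 0, -0.033, 0], [0.045, 0.13, 0.074, 0, -0.033, 0], [0.045, 0.16, 0.074, 0, -0.033, 0], [0.045, 0.18, 0.074, 0, -0.033, 0], [0.045, 0.188, 0.074, 0, -0.033, 0], [0.045, 0.188, 0.074, 0, -0.033, 0], [0.045, 0.188, 0.074, 0, -0.033, 0]]}}

```text
t: 15.85
tcp_pos: [0.453, -0.3554, 0.031]
tool_rot: [0.176, -0.684, 0.685, -0.177]
force: [0.1, -0.2, 0.3]
finger_gap: 0.527
```

Run:
```python
from h import *
s=sense();print(s['t'],s['tcp_pos'],s['force'],yawnow(),s['finger_gap'])
im,m=save('wrist','w13')
```

```text
15.85 [ 0.45301038 -0.35544476  0.03098619] [ 0.09276576 -0.18777851  0.25842035] -1.0656776255068332 0.526704474954816
```

View pics/w13.png

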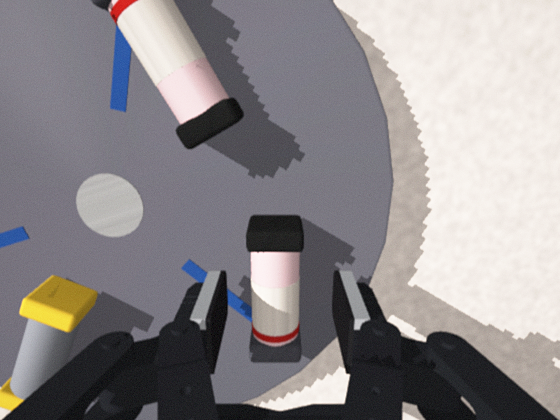

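>>> {"op": "play_rows", "data": {"deltas": [[0, 0.001, -0.002, 0, 0, 0], [0, 0.001, -0.002, 0, 0, 0], [0, 0.001, -0.002, 0, 0, 0], [0, 0.001, -0.002, 0, 0, 0], [0, 0.001, -0.002, 0, 0, 0], [0, 0.001, -0.002, 0, 0, 0], [0, -0.02, -0.002, 0, 0, 0], [0, -0.06, -0.002, 0, 0, 0], [0, -0.1, -0.002, 0, 0, 0], [0, -0.14, -0.002, 0, 0, 0], [0, -0.16, -0.002, 0, 0, 0]], "gripper": 0.01, "force": 50}}

```text
t: 17.0
tcp_pos: [0.452, -0.3552, 0.1936]
tool_rot: [0.175, -0.683, 0.687, -0.177]
force: [0.2, 0.2, -0.9]
finger_gap: 0.21
```

Run:
```python
from h import *
s=sense();print(s['t'],s['tcp_pos'],s['force'],yawnow(),s['finger_gap'])
im,m=save('wrist','w14'); go([.614,-.052,.19],-1.57)
```

```text
17.0 [ 0.45203696 -0.35520187  0.19362916] [ 0.21407217  0.23221606 -0.88940229] -1.0671146815189687 0.2097996146510659
row [-0.2879, 0.0045, -0.1887, -0.0094, 0.503, -0.0046] rows~ 6.9 q6 0.21
```

View pics/w14.png

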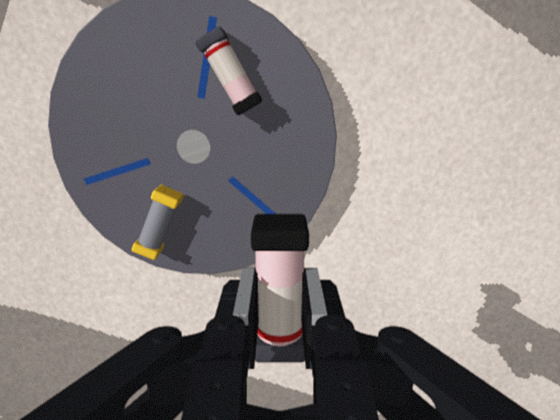

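>>> {"op": "play_rows", "data": {"deltas": [[-0.03, 0, -0.02, 0, 0.05, 0], [-0.06, 0, -0.04, 0, 0.1, 0], [-0.09, 0, -0.06, 0, 0.15, 0], [-0.12, 0, -0.08, 0, 0.2, 0], [-0.15, 0, -0.1, 0, 0.25, 0], [-0.18, 0, -0.12, 0, 0.3, 0], [-0.21, 0, -0.14, 0, 0.35, 0], [-0.24, 0, -0.16, 0, 0.4, 0], [-0.27, 0, -0.175, 0, 0.45, 0], [-0.288, 0, -0.189, 0, 0.503, 0], [-0.288, 0, -0.189, 0, 0.503, 0], [-0.288, 0, -0.189, 0, 0.503, 0]]}}

```text
t: 18.25
tcp_pos: [0.6113, -0.0491, 0.1889]
tool_rot: [0.002, -0.707, 0.707, -0.0]
force: [-0.4, -0.0, -0.3]
finger_gap: 0.208
```

Run:
```python
from h import *
s=sense();print(s['t'],s['tcp_pos'],s['force'],yawnow(),s['finger_gap'])
im,m=save('wrist','w15'); go([.614,-.052,.056],-1.57)
```

```text
18.25 [ 0.61130155 -0.04913149  0.18888928] [-0.4488316  -0.04339542 -0.26569727] -1.568058553690395 0.20835719789507293
row [-0.003, 0.1331, 0.0021, -0.0002, 0.0006, 0.0017] rows~ 2.7 q6 1.31
```

View pics/w15.png

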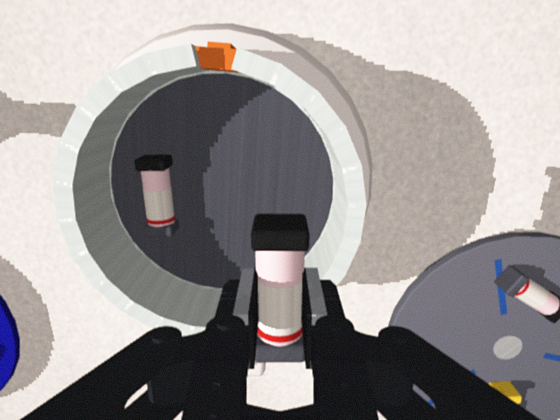

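>>> {"op": "play_rows", "data": {"deltas": [[-0.003, 0.03, 0.002, 0, 0, 0], [-0.003, 0.06, 0.002, 0, 0, 0], [-0.003, 0.09, 0.002, 0, 0, 0], [-0.003, 0.11, 0.002, 0, 0, 0], [-0.003, 0.125, 0.002, 0, 0, 0], [-0.003, 0.13, 0.002, 0, 0, 0], [-0.003, 0.134, 0.002, 0, 0, 0], [-0.003, 0.134, 0.002, 0, 0, 0]]}}

```text
t: 19.1
tcp_pos: [0.6154, -0.0518, 0.0562]
tool_rot: [-0.0, -0.707, 0.707, -0.001]
force: [-0.2, 0.1, -0.5]
finger_gap: 0.209
```

>>> {"op": "play_rows", "data": {"deltas": [[0, 0.002, 0, 0, 0, 0], [0, 0.002, 0, 0, 0, 0]]}}

```text
t: 19.3
tcp_pos: [0.616, -0.0516, 0.0551]
tool_rot: [-0.0, -0.707, 0.707, -0.001]
force: [-0.7, -0.3, 2.8]
finger_gap: 0.209
```

>>> {"op": "play_rows", "data": {"deltas": [[0, 0, 0, 0, 0, 0], [0, 0, 0, 0, 0, 0], [0, 0, 0, 0, 0, 0], [0, 0, 0, 0, 0, 0], [0, 0, 0, 0, 0, 0], [0, -0.04, 0, 0, 0, 0], [0, -0.09, 0, 0, 0, 0], [0, -0.14, 0, 0, 0, 0], [0, -0.18, 0, 0, 0, 0], [0, -0.2, 0, 0, 0, 0], [0, -0.2, 0, 0, 0, 0]], "gripper": 0.036}}

```text
t: 20.4
tcp_pos: [0.6173, -0.0517, 0.2587]
tool_rot: [-0.003, -0.706, 0.708, -0.004]
force: [-0.5, -0.7, 0.1]
finger_gap: 0.422
```

Run:
```python
from h import *
s=sense();print(s['t'],s['tcp_pos'],s['force'],yawnow(),s['finger_gap'])
im,m=save('wrist','w16'); cyl(im,m,.059,(100,80,400,330)); go([.46,-.24,.22],-.55)
```

```text
20.4 [ 0.61732384 -0.05174756  0.25866759] [-0.50506738 -0.73660947  0.0577863 ] -1.5695816706804238 0.4222437118157321
5 963 [277.5 182. ] size [0.0194 0.0445] cen [ 0.6156 -0.0503] axis deg 0.4
6 882 [177.7 185.3] size [0.0192 0.044 ] cen [0.6125 0.0439] axis deg 1.0
row [0.1562, 0.0355, 0.1884, -0.0034, -1.0197, -0.0034] rows~ 6.8 q6 1.31
```

View pics/w16.png

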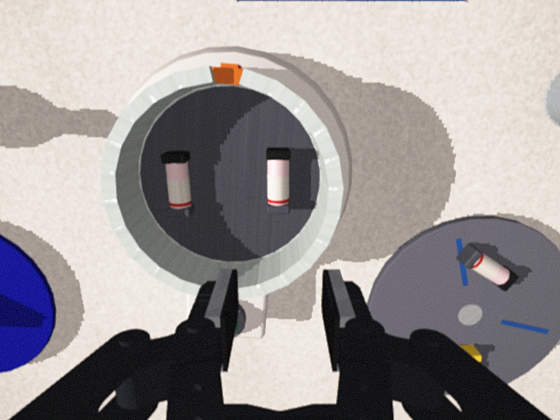

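Run:
```python
from h import *
go([.514,-.279,.17],-.545)
```

```text
row [0.1024, 0.0858, 0.2273, -0.0034, -1.0247, -0.0034] rows~ 6.8 q6 1.31
```

>>> {"op": "play_rows", "data": {"deltas": [[0.102, 0.04, 0.227, 0, -1.025, 0], [0.102, 0.04, 0.227, 0, -1.025, 0], [0.102, 0.04, 0.227, 0, -1.025, 0], [0.102, 0.04, 0.227, 0, -1.025, 0], [0.102, 0.04, 0.227, 0, -1.025, 0], [0.102, 0.085, 0.227, 0, -1.025, 0], [0.102, 0.085, 0.227, 0, -1.025, 0], [0.102, 0.085, 0.227, 0, -1.025, 0], [0.102, 0.085, 0.227, 0, -1.025, 0], [0.102, 0.085, 0.227, 0, -1.025, 0]], "gripper": 0.045}}

```text
t: 21.45
tcp_pos: [0.5137, -0.2781, 0.1691]
tool_rot: [0.346, -0.616, 0.617, -0.347]
force: [0.3, 0.3, -0.2]
finger_gap: 0.527
```

Run:
```python
from h import *
s=sense();print(s['t'],s['tcp_pos'],s['force'],yawnow(),s['finger_gap'])
im,m=save('wrist','w17'); cyl(im,m,.036); go([.514,-.279,.03],-.545)
```

```text
21.45 [ 0.5137311  -0.2780502   0.16913248] [ 0.32955935  0.26339874 -0.1727306 ] -0.5460878017581666 0.5266011644420016
2 149 [285.3 150.2] size [0.0156 0.0057] cen [ 0.5368 -0.2482] axis deg 13.6
4 266 [255.3 183.3] size [0.0299 0.0056] cen [ 0.5043 -0.2579] axis deg 16.3
5 1317 [280.5 200.5] size [0.0188 0.0444] cen [ 0.5134 -0.28  ] axis deg 59.3
15 482 [125.7 214.3] size [0.006  0.0566] cen [ 0.4047 -0.2264] axis deg 136.4
16 849 [210.5 231.5] size [0.0258 0.0265] cen [ 0.4528 -0.2727] axis deg 56.1
19 720 [204.3 296.4] size [0.0564 0.0133] cen [ 0.4143 -0.3188] axis deg 41.6
20 354 [238.4 301.1] size [0.0054 0.0568] cen [ 0.4367 -0.3379] axis deg 76.2
24 292 [146.  410.5] size [0.0207 0.0209] cen [ 0.2962 -0.3911] axis deg 52.7
25 280 [412.5 410.5] size [0.0209 0.0198] cen [ 0.5124 -0.5234] axis deg 64.6
row [0.0007, 0.1394, 0.0004, -0.0014, -0.0005, 0.0001] rows~ 2.8 q6 -0.14
```

View pics/w17.png

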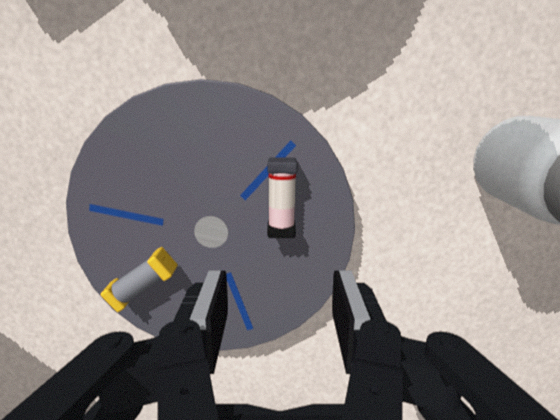

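>>> {"op": "play_rows", "data": {"deltas": [[0.001, 0.03, 0.001, 0, 0, 0], [0.001, 0.07, 0.001, 0, 0, 0], [0.001, 0.1, 0.001, 0, 0, 0], [0.001, 0.125, 0.001, 0, 0, 0], [0.001, 0.139, 0.001, 0, 0, 0], [0.001, 0.139, 0.001, 0, 0, 0], [0.001, 0.139, 0.001, 0, 0, 0]]}}

```text
t: 22.2
tcp_pos: [0.5144, -0.2801, 0.0307]
tool_rot: [0.347, -0.616, 0.617, -0.347]
force: [0.1, 0.4, -0.2]
finger_gap: 0.526
```

Run:
```python
from h import *
s=sense();print(s['t'],s['tcp_pos'],s['force'],yawnow(),s['finger_gap'])
im,m=save('wrist','w18')
```

```text
22.2 [ 0.5143572  -0.28010602  0.03070218] [ 0.14352014  0.42465953 -0.24141921] -0.5448397541280198 0.5256680478320952
```

View pics/w18.png

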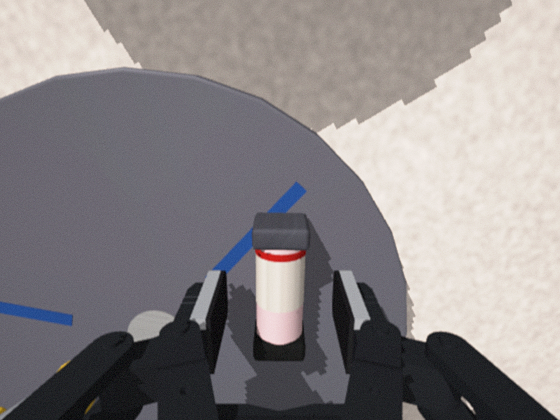

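>>> {"op": "play_rows", "data": {"deltas": [[0, 0, 0, 0, 0, 0], [0, 0, 0, 0, 0, 0], [0, 0, 0, 0, 0, 0], [0, 0, 0, 0, 0, 0], [0, 0, 0, 0, 0, 0], [0, 0, 0, 0, 0, 0], [0, -0.02, 0, 0, 0, 0], [0, -0.06, 0, 0, 0, 0], [0, -0.1, 0, 0, 0, 0], [0, -0.14, 0, 0, 0, 0], [0, -0.16, 0, 0, 0, 0]], "gripper": 0.01, "force": 50}}

```text
t: 23.35
tcp_pos: [0.5148, -0.2809, 0.194]
tool_rot: [0.346, -0.614, 0.618, -0.348]
force: [0.5, -1.2, -0.6]
finger_gap: 0.213
```

Run:
```python
from h import *
s=sense();print(s['t'],s['tcp_pos'],s['force'],yawnow(),s['finger_gap'])
im,m=save('wrist','w19'); go([.614,-.004,.19],-1.57)
```

```text
23.35 [ 0.51482248 -0.28088009  0.19396254] [ 0.50184564 -1.21643669 -0.62489898] -0.5450585413839898 0.2127946247643204
row [-0.2883, 0.0051, -0.0601, -0.0105, 1.0251, -0.0041] rows~ 6.8 q6 -0.14
```

View pics/w19.png

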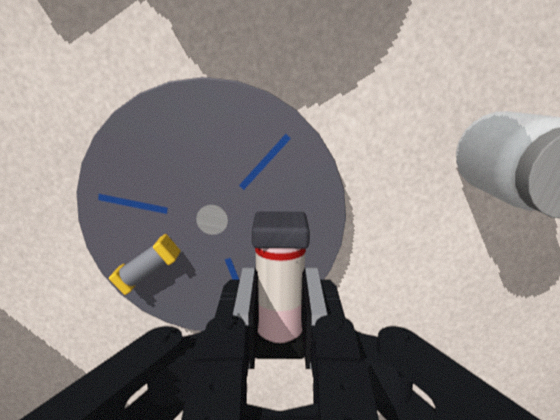

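>>> {"op": "play_rows", "data": {"deltas": [[-0.03, 0, -0.006, 0, 0.1, 0], [-0.06, 0, -0.012, 0, 0.2, 0], [-0.09, 0, -0.018, 0, 0.3, 0], [-0.12, 0, -0.024, 0, 0.4, 0], [-0.15, 0, -0.03, 0, 0.5, 0], [-0.18, 0, -0.036, 0, 0.6, 0], [-0.21, 0, -0.042, 0, 0.7, 0], [-0.24, 0, -0.048, 0, 0.8, 0], [-0.27, 0, -0.055, 0, 0.9, 0], [-0.288, 0, -0.06, 0, 1.025, 0], [-0.288, 0, -0.06, 0, 1.025, 0], [-0.288, 0, -0.06, 0, 1.025, 0]]}}

```text
t: 24.6
tcp_pos: [0.6109, -0.0024, 0.1892]
tool_rot: [0.002, -0.707, 0.707, -0.001]
force: [-0.1, 0.4, -0.1]
finger_gap: 0.211
```

Run:
```python
from h import *
s=sense();print(s['t'],s['tcp_pos'],s['force'],yawnow(),s['finger_gap'])
im,m=save('wrist','w20'); go([.614,-.0035,.055],-1.57)
```

```text
24.6 [ 0.6109351  -0.00235519  0.18916009] [-0.14621128  0.42378989 -0.09059252] -1.5669515994956722 0.21117003838484222
row [-0.0032, 0.1343, 0.0005, -0.0004, 0.0017, 0.0011] rows~ 2.7 q6 1.38
```

View pics/w20.png

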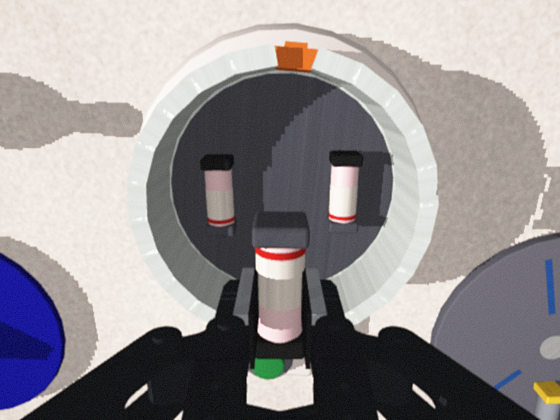

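>>> {"op": "play_rows", "data": {"deltas": [[-0.003, 0.03, 0, 0, 0, 0], [-0.003, 0.06, 0, 0, 0, 0], [-0.003, 0.09, 0, 0, 0, 0], [-0.003, 0.11, 0, 0, 0, 0], [-0.003, 0.122, 0, 0, 0, 0], [-0.003, 0.13, 0, 0, 0, 0], [-0.003, 0.134, 0, 0, 0, 0], [-0.003, 0.135, 0, 0, 0, 0]]}}

```text
t: 25.45
tcp_pos: [0.6144, -0.0032, 0.0564]
tool_rot: [0.0, -0.707, 0.707, -0.0]
force: [-4.1, -1.8, 9.8]
finger_gap: 0.205
```

>>> {"op": "play_rows", "data": {"deltas": [[0, -0.001, 0, 0, 0, 0], [0, -0.001, 0, 0, 0, 0], [0, -0.001, 0, 0, 0, 0], [0, -0.001, 0, 0, 0, 0], [0, -0.001, 0, 0, 0, 0], [0, -0.04, 0, 0, 0, 0], [0, -0.09, 0, 0, 0, 0], [0, -0.14, 0, 0, 0, 0], [0, -0.18, 0, 0, 0, 0], [0, -0.2, 0, 0, 0, 0], [0, -0.2, 0, 0, 0, 0]], "gripper": 0.033}}

```text
t: 26.55
tcp_pos: [0.6168, -0.0027, 0.259]
tool_rot: [-0.003, -0.707, 0.708, -0.003]
force: [0.3, 0.1, 0.5]
finger_gap: 0.384
```

Run:
```python
from h import *
s=sense();print(s['t'],s['tcp_pos'],s['force'],yawnow(),s['finger_gap'])
im,m=save('wrist','w21'); cyl(im,m,.059,(100,80,400,330)); save('top','t21');
```

```text
26.55 [ 0.61675475 -0.00272463  0.25904875] [0.31979603 0.05191657 0.47980694] -1.5697557198190135 0.38445328132318185
9 931 [279. 182.] size [0.0185 0.0445] cen [ 0.6148 -0.0025] axis deg 0.4
10 959 [329.4 181.7] size [0.0449 0.0202] cen [ 0.6151 -0.05  ] axis deg 179.3
11 817 [229.8 184.9] size [0.0186 0.0431] cen [0.6121 0.0441] axis deg 0.2
26 309 [268.5 322. ] size [0.0175 0.0266] cen [0.4615 0.0089] axis deg 89.9
```

View pics/w21.png

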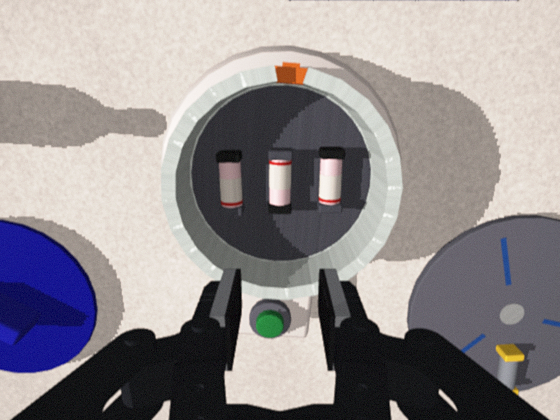

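View pics/t21.png

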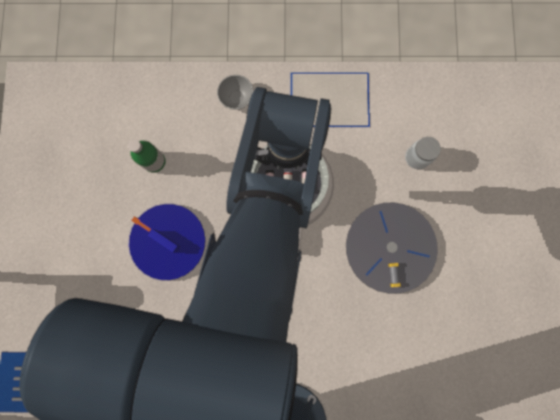

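Run:
```python
from h import *
go([.48,.33,.26],-.6)
im,m=load('w21')
hsv=cv2.cvtColor(im,cv2.COLOR_RGB2HSV)
g=cv2.cvtColor(im,cv2.COLOR_RGB2GRAY)
# print saturation/val along row to find rim edges
print([tuple(im[180,c]) for c in range(150,200,4)])
c=cv2.resize(im[40:310,140:430],None,fx=2.7,fy=2.2); cv2.imwrite('pics/z21.png',cv2.cvtColor(c,cv2.COLOR_RGB2BGR))
```

```text
row [0.1338, -0.0054, -0.3325, 0.0002, -0.9699, 0.0003] rows~ 7.2 q6 1.38
[(np.uint8(227), np.uint8(217), np.uint8(208)), (np.uint8(236), np.uint8(230), np.uint8(224)), (np.uint8(233), np.uint8(225), np.uint8(216)), (np.uint8(211), np.uint8(215), np.uint8(213)), (np.uint8(214), np.uint8(217), np.uint8(211)), (np.uint8(212), np.uint8(216), np.uint8(210)), (np.uint8(210), np.uint8(215), np.uint8(209)), (np.uint8(90), np.uint8(92), np.uint8(90)), (np.uint8(92), np.uint8(93), np.uint8(90)), (np.uint8(92), np.uint8(97), np.uint8(93)), (np.uint8(128), np.uint8(131), np.uint8(124)), (np.uint8(47), np.uint8(49), np.uint8(52)), (np.uint8(51), np.uint8(51), np.uint8(56))]
```

View pics/z21.png

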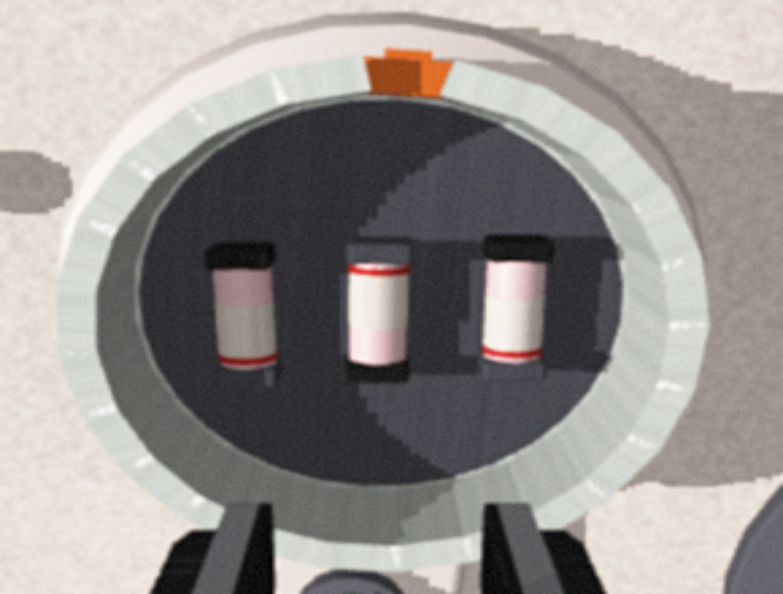

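```bash
cat >> h.py <<'E'
def fitc(P):
    from scipy.optimize import least_squares
    P=np.array(P); f=lambda x:np.hypot(P[:,0]-x[0],P[:,1]-x[1])-x[2]
    r=least_squares(f,[*P.mean(0),.1],loss='soft_l1',f_scale=.001); return r.x,np.median(np.abs(f(r.x)))
E
python3 - <<'E'
from h import *
for fn in ('w2','w10','w15','w20','w21'):
    im,m=load(fn); I=cv2.GaussianBlur(im,(3,3),0).astype(int)
    mask=((I[...,1]-I[...,0]>=1)&(I.max(2)>150)).astype(np.uint8)
    n,l,st,ce=cv2.connectedComponentsWithStats(mask); k=1+np.argmax(st[1:,4]); mk=(l==k)
    c0=np.array(proj(m,[.614,-.004,.102])); P=[]
    for a in np.radians(np.arange(0,360,3)):
        rr=np.arange(60,200,.5); u=c0[0]+rr*np.cos(a); v=c0[1]+rr*np.sin(a)
        ok=(u>=0)&(u<559)&(v>=0)&(v<300)
        w=np.array([onz(m,x,y,.102) for x,y in zip(u[ok],v[ok])]); d=np.hypot(w[:,0]-.614,w[:,1]+.004)
        vals=mk[v[ok].astype(int),u[ok].astype(int)]
        sel=vals&(d>.09)&(d<.11)
        if sel.sum()>3:
            i=np.where(sel)[0][-1]; 
            if d[i]<.107 : P.append(w[i,:2])
    print(fn,len(P),fitc(P))
E
```

```text
w2 115 (array([ 0.61544215, -0.00484672,  0.09943676]), np.float64(0.00028766584741382606))
w10 35 (array([ 0.61567437, -0.0048806 ,  0.09906958]), np.float64(0.0002516586725057751))
w15 37 (array([ 0.61556906, -0.00451421,  0.0994358 ]), np.float64(0.00022928717509580754))
w20 41 (array([ 0.61601875, -0.00580349,  0.09827497]), np.float64(0.00029859606697102414))
w21 60 (array([ 0.61532553, -0.00471998,  0.09937515]), np.float64(0.0002844487311155358))
```

>>> {"op": "play_rows", "data": {"deltas": [[0.134, -0.005, -0.332, 0, -0.97, 0], [0.134, -0.005, -0.332, 0, -0.97, 0], [0.134, -0.005, -0.332, 0, -0.97, 0], [0.134, -0.005, -0.332, 0, -0.97, 0], [0.134, -0.005, -0.332, 0, -0.97, 0], [0.134, -0.005, -0.332, 0, -0.97, 0], [0.134, -0.005, -0.332, 0, -0.97, 0], [0.134, -0.005, -0.332, 0, -0.97, 0], [0.134, -0.005, -0.332, 0, -0.97, 0], [0.134, -0.005, -0.332, 0, -0.97, 0], [0.134, -0.005, -0.332, 0, -0.97, 0]], "gripper": 0.06}}

```text
t: 27.75
tcp_pos: [0.4808, 0.3278, 0.259]
tool_rot: [0.33, -0.626, 0.626, -0.329]
force: [0.3, -0.1, -0.4]
finger_gap: 0.7
```

Run:
```python
from h import *
s=sense();print(s['t'],s['tcp_pos'],s['force'],yawnow(),s['finger_gap'])
im,m=save('wrist','w22')
```

```text
27.75 [0.48079535 0.32782951 0.25896117] [ 0.32120145 -0.09758286 -0.43203423] -0.6023149409856912 0.7000465753494743
```

View pics/w22.png

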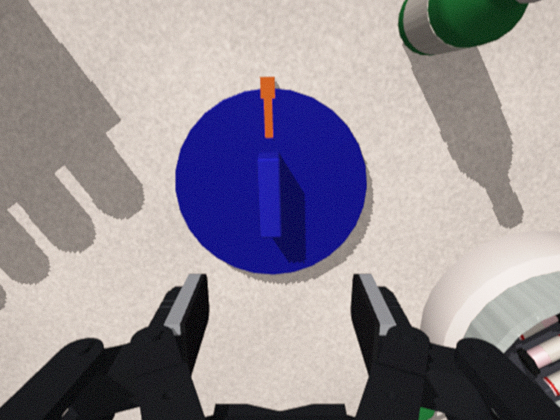

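Run:
```python
from h import *
im,m=load('w22'); hsv=cv2.cvtColor(im,cv2.COLOR_RGB2HSV); H,S,V=[hsv[...,i].astype(int) for i in range(3)]
mask=((H>105)&(H<130)&(S>150)&(V>40)).astype(np.uint8)
orr=((H<15)&(S>150)&(V>70)).astype(np.uint8)
cs,_=cv2.findContours(mask,cv2.RETR_EXTERNAL,cv2.CHAIN_APPROX_NONE); c=max(cs,key=cv2.contourArea)[:,0]
P=[onz(m,*q,.018)[:2] for q in c+0.0 if q[1]>0]; x,e=fitc(P); print('lid',x,e)
n,l,st,ce=cv2.connectedComponentsWithStats(orr); k=1+np.argmax(st[1:,4]); ys,xs=np.where(l==k)
w=np.array([onz(m,u,v,.02)[:2] for u,v in zip(xs,ys)]); 
ln=cv2.fitLine(w.astype(np.float32),cv2.DIST_L2,0,.01,.01).ravel(); print('orange line deg',np.degrees(np.arctan2(ln[1],ln[0])),'c',w.mean(0))
kc=w.mean(0); d=kc-x[:2]; print('dir',np.degrees(np.arctan2(d[1],d[0])),np.linalg.norm(d))
# handle top: brighter blue
hm=((H>105)&(H<130)&(S>150)&(V>150)).astype(np.uint8); print([V[180,268],V[180,230],V[210,295]])
for thr in (150,165,175):
    n,l,st,ce=cv2.connectedComponentsWithStats(((H>105)&(H<130)&(S>130)&(V>thr)).astype(np.uint8)); 
    for i in range(1,n):
        if st[i,4]>100: print(thr,st[i],ce[i])
```

```text
lid [0.46069698 0.31569123 0.10007317] 0.0005267494022755254
orange line deg 56.356308 c [0.50902671 0.38966092]
dir 56.84052210455644 0.08835879807940776
[np.int64(175), np.int64(141), np.int64(88)]
150 [ 257  152   23   85 1672] [268.41566986 193.68002392]
165 [ 258  156   22   80 1417] [268.13055752 194.67395907]
```

Run:
```python
from h import *
im,m=load('w22')
c=cv2.resize(im[60:280,165:380],None,fx=2.7,fy=2.7,interpolation=cv2.INTER_CUBIC); cv2.imwrite('pics/z22.png',cv2.cvtColor(c,cv2.COLOR_RGB2BGR))
for z in (.06,.02): print(z,onz(m,268.3,194.5,z))
print(proj(m,[.461,.3157,.06]),proj(m,[.461,.3157,.02]))
im,m=load('t21');print(proj(m,[.461,.3157,.02]))
```

```text
0.06 [0.46301448 0.32117269 0.06      ]
0.02 [0.45546773 0.31240326 0.02      ]
(np.float64(269.870347227664), np.float64(200.18233468954017)) (np.float64(270.78302331400147), np.float64(189.17697154017043))
(np.float64(165.6173754426472), np.float64(240.3537280586221))
```

View pics/z22.png

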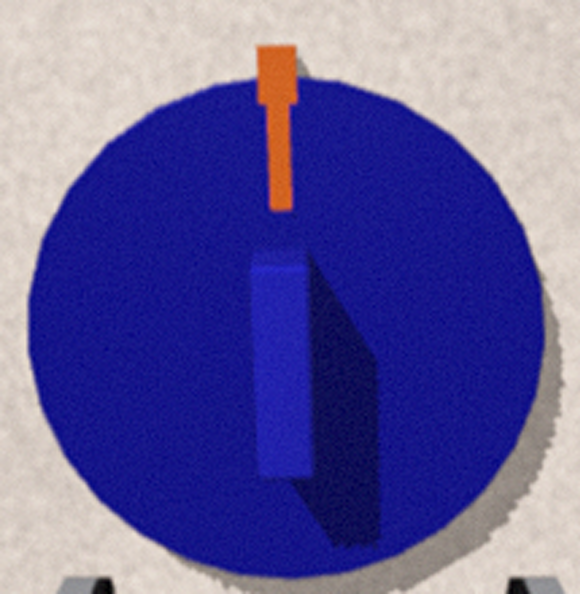

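Run:
```python
from h import *
go([.4615,.3165,.027],-.585)
```

```text
row [0.0201, 0.2323, -0.0096, 0.0003, -0.0176, 0.0011] rows~ 4.7 q6 1.01
```

>>> {"op": "play_rows", "data": {"deltas": [[0.02, 0.04, -0.01, 0, -0.018, 0], [0.02, 0.08, -0.01, 0, -0.018, 0], [0.02, 0.12, -0.01, 0, -0.018, 0], [0.02, 0.15, -0.01, 0, -0.018, 0], [0.02, 0.18, -0.01, 0, -0.018, 0], [0.02, 0.21, -0.01, 0, -0.018, 0], [0.02, 0.225, -0.01, 0, -0.018, 0], [0.02, 0.232, -0.01, 0, -0.018, 0], [0.02, 0.232, -0.01, 0, -0.018, 0]]}}

```text
t: 28.7
tcp_pos: [0.4609, 0.3175, 0.0271]
tool_rot: [-0.336, 0.623, -0.623, 0.334]
force: [0.6, -1.5, -0.8]
finger_gap: 0.704
```

Run:
```python
from h import *
s=sense();print(s['t'],s['tcp_pos'],s['force'],yawnow(),s['finger_gap'])
im,m=save('wrist','w23')
```

```text
28.7 [0.46094915 0.31754198 0.02707615] [ 0.59078835 -1.49009024 -0.83806075] -0.5837724984159279 0.7044720923486771
```

View pics/w23.png

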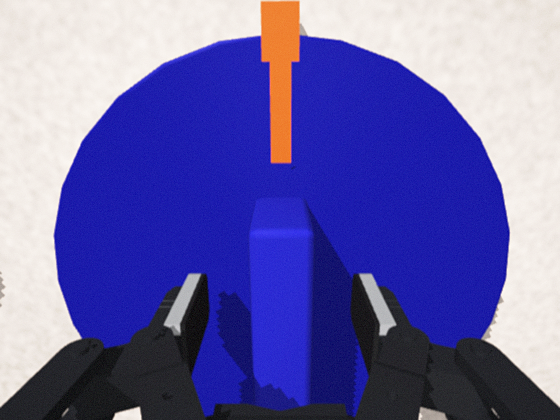

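Centred. Close firmly, then lift slightly.

>>> {"op": "play_rows", "data": {"deltas": [[0, 0, 0, 0, 0, 0], [0, 0, 0, 0, 0, 0], [0, 0, 0, 0, 0, 0], [0, 0, 0, 0, 0, 0], [0, 0, 0, 0, 0, 0], [0, 0, 0, 0, 0, 0], [0, 0, 0, 0, 0, 0]], "gripper": 0.01, "force": 90}}

```text
t: 29.45
tcp_pos: [0.4616, 0.3189, 0.0292]
tool_rot: [0.335, -0.622, 0.623, -0.336]
force: [-0.1, -0.7, 5.2]
finger_gap: 0.243
```

>>> {"op": "play_rows", "data": {"deltas": [[0, -0.02, 0, 0, 0, 0], [0, -0.05, 0, 0, 0, 0], [0, -0.08, 0, 0, 0, 0], [0, -0.11, 0, 0, 0, 0], [0, -0.14, 0, 0, 0, 0], [0, -0.16, 0, 0, 0, 0], [0, -0.16, 0, 0, 0, 0]]}}

```text
t: 30.15
tcp_pos: [0.4623, 0.3195, 0.1907]
tool_rot: [0.333, -0.622, 0.623, -0.338]
force: [0.4, 0.0, -2.4]
finger_gap: 0.241
```

Run:
```python
from h import *
s=sense();print(s['t'],s['tcp_pos'],s['force'],yawnow(),s['finger_gap'])
im,m=save('wrist','w24')
```

```text
30.15 [0.46226273 0.31947003 0.19071161] [ 3.74661484e-01  2.23758457e-03 -2.37444017e+00] -0.5817562609537263 0.2405803627942281
```

View pics/w24.png

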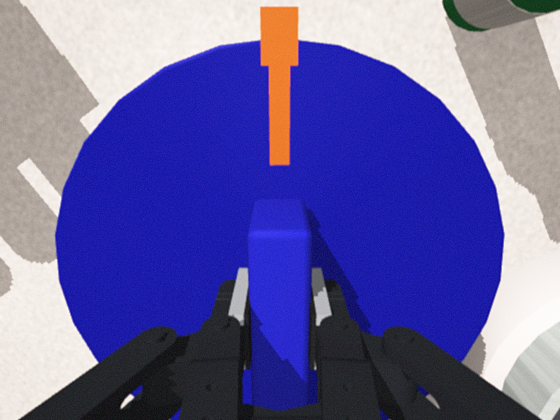

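```bash
cat >> h.py <<'E'
def lidtool(fn,tcp,rot,off=.0085,vmax=330):
    im,m=load(fn); hsv=cv2.cvtColor(im,cv2.COLOR_RGB2HSV); H,S,V=[hsv[...,i].astype(int) for i in range(3)]
    mask=((H>105)&(H<130)&(S>150)&(V>40)).astype(np.uint8)
    cs,_=cv2.findContours(mask,cv2.RETR_EXTERNAL,cv2.CHAIN_APPROX_NONE); c=max(cs,key=cv2.contourArea)[:,0]
    r=R.from_quat(rot)
    def pt(u,v):
        o,d=ray(m,u,v); o=r.inv().apply(o-tcp); d=r.inv().apply(d); p=o+d*(off-o[1])/d[1]; return p[[0,2]]
    P=np.array([pt(*q) for q in c]); x,e=fitc(P)
    for _ in range(3):
        d=np.abs(np.hypot(P[:,0]-x[0],P[:,1]-x[1])-x[2]); x,e=fitc(P[d<.004])
    orr=((H<17)&(S>130)&(V>70)).astype(np.uint8); n,l,st,ce=cv2.connectedComponentsWithStats(orr); k=1+np.argmax(st[1:,4]); ys,xs=np.where(l==k)
    w=np.array([pt(u,v) for u,v in zip(xs,ys)]); dk=w.mean(0)-x[:2]
    ln=cv2.fitLine(w.astype(np.float32),cv2.DIST_L2,0,.01,.01).ravel()
    print('lid centre in tool (x,z)',x[:2].round(4),'r',x[2].round(4),e.round(5),(d<.004).sum(),'key dir from -x, deg',np.degrees(np.arctan2(dk[1],-dk[0])).round(2),'line',np.degrees(np.arctan(ln[1]/ln[0])).round(2))
    return x
E
python3 - <<'E'
from h import *
s=sense()
for off in (.007,.009,.011): lidtool('w24',s['tcp_pos'],s['tool_rot'],off)
E
```

```text
lid centre in tool (x,z) [-0.0204  0.0005] r 0.0808 0.00128 340 key dir from -x, deg -0.12 line -0.01
lid centre in tool (x,z) [-0.0195  0.0005] r 0.0819 0.00129 340 key dir from -x, deg -0.12 line -0.01
lid centre in tool (x,z) [-0.0187  0.0006] r 0.0829 0.0013 338 key dir from -x, deg -0.18 line -0.01
```

```bash
python3 - <<'E'
s=open('h.py').read()
s=s.replace("P=np.array([pt(*q) for q in c]); x,e=fitc(P)","c=c[(c[:,1]<vmax)&((abs(c[:,0]-280)>35))]; P=np.array([pt(*q) for q in c]); P=P[np.abs(np.hypot(P[:,0],P[:,1])-.102)<.012]; x,e=fitc(P)")
open('h.py','w').write(s)
E
python3 - <<'E'
from h import *
s=sense()
for off in (.007,.009,.011,.013): lidtool('w24',s['tcp_pos'],s['tool_rot'],off)
E
```

```text
lid centre in tool (x,z) [0.     0.0004] r 0.0998 0.00016 708 key dir from -x, deg -0.07 line -0.01
lid centre in tool (x,z) [0.0011 0.0004] r 0.1012 0.00016 708 key dir from -x, deg -0.07 line -0.01
lid centre in tool (x,z) [0.0022 0.0005] r 0.1025 0.00017 708 key dir from -x, deg -0.07 line -0.01
lid centre in tool (x,z) [0.0033 0.0005] r 0.1038 0.00017 708 key dir from -x, deg -0.07 line -0.01
```

Run:
```python
from h import *
im,m=load('t21')
print(onz(m,157,165,0),onz(m,144,150,.15))
go([.5,.2,.19],-1.0);go([.6171,-.0039,.175],-1.297)
```

```text
[0.66871988 0.35300866 0.        ] [0.67172737 0.34210085 0.15      ]
row [0.0779, -0.0012, 0.0979, -0.001, 0.4182, -0.0026] rows~ 2.8 q6 0.99
row [0.184, 0.0138, 0.3077, -0.0006, 0.7152, -0.0028] rows~ 7.2 q6 0.99
```

>>> {"op": "play_rows", "data": {"deltas": [[0.017, 0, 0.028, 0, 0.065, 0], [0.034, 0, 0.056, 0, 0.13, 0], [0.051, 0, 0.084, 0, 0.195, 0], [0.068, 0, 0.112, 0, 0.26, 0], [0.085, 0, 0.14, 0, 0.325, 0], [0.102, 0, 0.168, 0, 0.39, 0], [0.119, 0, 0.196, 0, 0.455, 0], [0.136, 0, 0.224, 0, 0.52, 0], [0.153, 0, 0.252, 0, 0.585, 0], [0.17, 0, 0.28, 0, 0.65, 0], [0.184, 0, 0.308, 0, 0.715, 0], [0.184, 0, 0.308, 0, 0.715, 0]]}}

```text
t: 31.4
tcp_pos: [0.6183, -0.0084, 0.1855]
tool_rot: [0.095, -0.7, 0.701, -0.095]
force: [0.1, -0.6, -2.2]
finger_gap: 0.24
```

>>> {"op": "play_rows", "data": {"deltas": [[0, 0, 0, 0, 0, 0], [0, 0, 0, 0, 0, 0]]}}

```text
t: 31.6
tcp_pos: [0.6152, -0.0035, 0.1861]
tool_rot: [-0.098, 0.701, -0.7, 0.095]
force: [0.1, -0.1, -2.2]
finger_gap: 0.243
```

Run:
```python
from h import *
s=sense();print(s['t'],s['tcp_pos'],s['force'],yawnow(),s['finger_gap'])
im,m=save('wrist','w25'); 
for off in (.009,.0102,.012): lidtool('w25',s['tcp_pos'],s['tool_rot'],off)
go([.6171,-.0039,.14],-1.297); save('side','s25')
```

```text
31.6 [ 0.61519758 -0.00347885  0.18608752] [ 0.08295719 -0.07722959 -2.17672314] -1.2962292027524442 0.2434570876791331
lid centre in tool (x,z) [ 0.0015 -0.0003] r 0.0999 0.00018 708 key dir from -x, deg -0.09 line 0.02
lid centre in tool (x,z) [ 0.0022 -0.0003] r 0.1007 0.00018 708 key dir from -x, deg -0.09 line 0.02
lid centre in tool (x,z) [ 0.0032 -0.0003] r 0.1019 0.00018 708 key dir from -x, deg -0.09 line 0.02
row [-0.0016, 0.0465, 0.0012, 0.0017, 0.0013, 0.0028] rows~ 0.9 q6 1.11
```

View pics/w25.png

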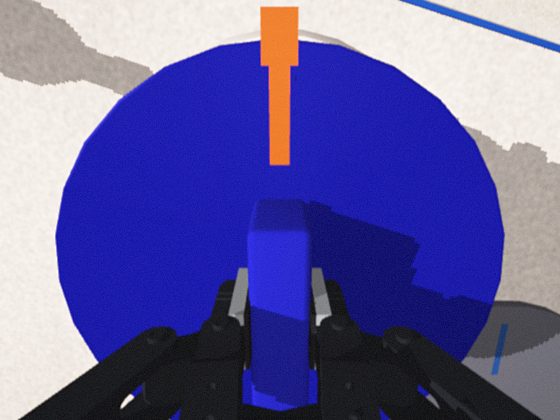

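View pics/s25.png

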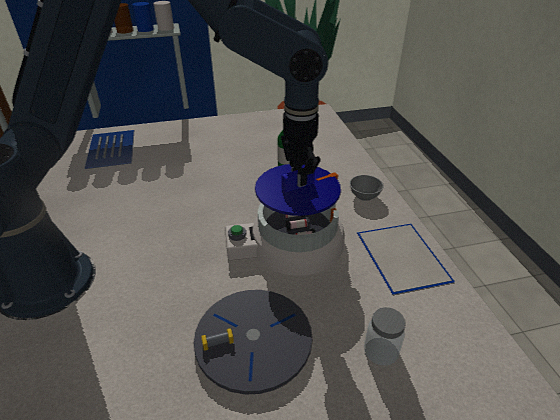

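>>> {"op": "play_rows", "data": {"deltas": [[-0.002, 0.02, 0.001, 0, 0, 0], [-0.002, 0.035, 0.001, 0, 0, 0], [-0.002, 0.045, 0.001, 0, 0, 0], [-0.002, 0.048, 0.001, 0, 0, 0], [-0.002, 0.048, 0.001, 0, 0, 0], [-0.002, 0.048, 0.001, 0, 0, 0]]}}

```text
t: 32.3
tcp_pos: [0.6196, -0.0047, 0.1405]
tool_rot: [0.096, -0.7, 0.701, -0.097]
force: [-0.2, -0.5, -3.1]
finger_gap: 0.243
```

Run:
```python
from h import *
s=sense();print(s['t'],s['tcp_pos'],s['force'],yawnow(),s['finger_gap'])
go([.6174,-.0042,.128],-1.297)
print(R.from_quat(s['tool_rot']).as_matrix()[:,1])
```

```text
32.3 [ 0.61956041 -0.00472301  0.14046524] [-0.22474365 -0.50810195 -3.05776456] -1.2966586304275467 0.2428933299495489
row [0.002, 0.0125, -0.0011, -0.0006, 0.0003, -0.0012] rows~ 0.3 q6 1.11
[ 1.31371903e-03 -2.41450083e-04 -9.99999108e-01]
```

>>> {"op": "play_rows", "data": {"deltas": [[0, 0, 0, 0, 0, 0], [0, 0, 0, 0, 0, 0], [0, 0, 0, 0, 0, 0]]}}

```text
t: 32.6
tcp_pos: [0.6193, -0.0049, 0.1403]
tool_rot: [0.096, -0.7, 0.701, -0.097]
force: [-0.4, 0.8, -2.1]
finger_gap: 0.241
```

>>> {"op": "play_rows", "data": {"deltas": [[0, 0, 0, 0, 0, 0], [0, 0, 0, 0, 0, 0], [0, 0, 0, 0, 0, 0]]}}

```text
t: 32.9
tcp_pos: [0.619, -0.0049, 0.1398]
tool_rot: [-0.096, 0.701, -0.7, 0.096]
force: [0.7, -1.6, -2.1]
finger_gap: 0.246
```

>>> {"op": "play_rows", "data": {"deltas": [[0.0015, 0, -0.001, 0, 0, 0], [0.0015, 0.004, -0.001, 0, 0, 0], [0.0015, 0.006, -0.001, 0, 0, 0], [0.0015, 0.008, -0.001, 0, 0, 0], [0.0015, 0.008, -0.001, 0, 0, 0]]}}

```text
t: 33.4
tcp_pos: [0.6171, -0.0043, 0.1313]
tool_rot: [-0.097, 0.701, -0.7, 0.096]
force: [-0.3, 0.6, -2.5]
finger_gap: 0.241
```

>>> {"op": "play_rows", "data": {"deltas": [[0, 0.002, 0, 0, 0, 0], [0, 0.003, 0, 0, 0, 0], [0, 0.003, 0, 0, 0, 0], [0, 0.003, 0, 0, 0, 0]]}}

```text
t: 33.8
tcp_pos: [0.6174, -0.0043, 0.1288]
tool_rot: [-0.096, 0.7, -0.7, 0.097]
force: [-0.6, -0.3, -1.1]
finger_gap: 0.239
```

>>> {"op": "play_rows", "data": {"deltas": [[0, 0.001, 0, 0, 0, 0], [0, 0.0015, 0, 0, 0, 0], [0, 0.0015, 0, 0, 0, 0], [0, 0.0015, 0, 0, 0, 0]]}}

```text
t: 34.2
tcp_pos: [0.6174, -0.0043, 0.1273]
tool_rot: [0.096, -0.7, 0.701, -0.097]
force: [-0.4, 0.6, -2.1]
finger_gap: 0.247
```

Run:
```python
from h import *
s=sense();print(s['t'],s['tcp_pos'],s['force'],s['ft_torque'],yawnow(),s['finger_gap'])
save('side','s26');im,m=save('wrist','w26'); lidtool('w26',s['tcp_pos'],s['tool_rot'],.0102)
im=load('s26')[0]; cv2.imwrite('pics/z26.png',cv2.cvtColor(cv2.resize(im[130:290,210:370],None,fx=3.7,fy=3.7,interpolation=cv2.INTER_CUBIC),cv2.COLOR_RGB2BGR))
```

```text
34.2 [ 0.61738463 -0.00431246  0.12734892] [-0.43053127  0.59003618 -2.12241197] [0.01151003 0.02702419 0.00488441] -1.2970190459420419 0.2468305595148096
lid centre in tool (x,z) [ 0.0021 -0.0003] r 0.1007 0.00017 709 key dir from -x, deg -0.09 line 0.02
```

View pics/z26.png

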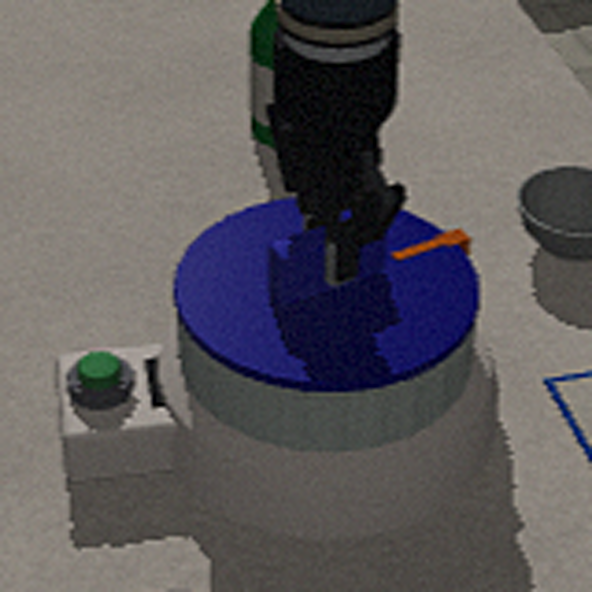

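View pics/w26.png

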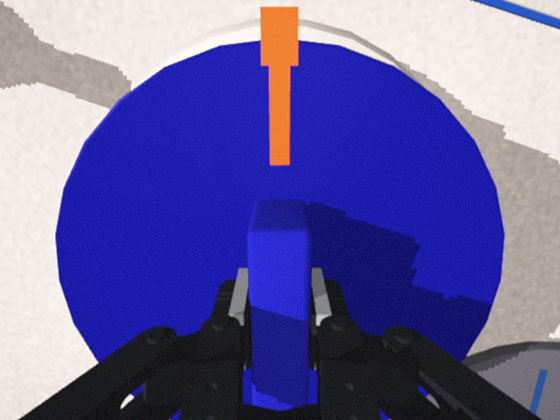

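>>> {"op": "play_rows", "data": {"deltas": [[0, 0.001, 0, 0, 0, 0], [0, 0.0015, 0, 0, 0, 0], [0, 0.0015, 0, 0, 0, 0], [0, 0.0015, 0, 0, 0, 0]]}}

```text
t: 34.7
tcp_pos: [0.6173, -0.0044, 0.1267]
tool_rot: [0.096, -0.7, 0.701, -0.097]
force: [-3.9, -0.4, 4.5]
finger_gap: 0.242
```

>>> {"op": "play_rows", "data": {"deltas": [[0, 0, 0, 0, 0, 0], [0, 0, 0, 0, 0, 0], [0, 0, 0, 0, 0, 0], [0, 0, 0, 0, 0, 0], [0, 0, 0, 0, 0, 0]]}}

```text
t: 35.2
tcp_pos: [0.6173, -0.0044, 0.1266]
tool_rot: [0.096, -0.7, 0.701, -0.097]
force: [-3.6, -0.5, 6.3]
finger_gap: 0.244
```

Run:
```python
from h import *
s=sense();print(s['t'],s['tcp_pos'],s['force'],s['ft_torque'],yawnow(),s['finger_gap'])
im,m=save('wrist','w27'); lidtool('w27',s['tcp_pos'],s['tool_rot'],.009); lidtool('w27',s['tcp_pos'],s['tool_rot'],.0115)
y=R.from_quat(s['tool_rot']).as_matrix()[:,1];print(y)
```

```text
35.2 [ 0.61726368 -0.00439983  0.12664075] [-3.63317524 -0.5432187   6.25038714] [0.07661771 0.05789489 0.01348385] -1.296928691510891 0.24391331666001861
lid centre in tool (x,z) [ 0.0012 -0.0003] r 0.0999 0.00017 711 key dir from -x, deg -0.12 line 0.04
lid centre in tool (x,z) [ 0.0025 -0.0003] r 0.1015 0.00017 711 key dir from -x, deg -0.12 line 0.04
[ 3.18981976e-04 -2.37684787e-04 -9.99999921e-01]
```

Run:
```python
from h import *
for f in ('w24','w25','w26','w27'):
    im,m=load(f); hsv=cv2.cvtColor(im,cv2.COLOR_RGB2HSV); H,S,V=[hsv[...,i].astype(int) for i in range(3)]
    o=((H<17)&(S>130)&(V>70)).astype(np.uint8); n,l,st,ce=cv2.connectedComponentsWithStats(o); k=1+np.argmax(st[1:,4]); print(f,st[k],ce[k])
```

```text
w24 [ 260    7   38  158 4148] [279.05086789  73.02555448]
w25 [ 261    7   37  158 4143] [279.09389331  73.04272266]
w26 [ 260    7   38  158 4145] [279.07720145  73.02316043]
w27 [ 260    6   38  159 4193] [278.96541855  72.1540663 ]
```

>>> {"op": "play_rows", "data": {"deltas": [[0, 0.0005, 0, 0, 0.03, 0], [0, 0.0005, 0, 0, 0.06, 0], [0, 0.0005, 0, 0, 0.09, 0], [0, 0.0005, 0, 0, 0.12, 0], [0, 0.0005, 0, 0, 0.15, 0], [0, 0.0005, 0, 0, 0.18, 0], [0, 0.0005, 0, 0, 0.21, 0], [0, 0.0005, 0, 0, 0.24, 0], [0, 0.0005, 0.0005, 0, 0.26, 0], [0, 0.0005, 0.0005, 0, 0.28, 0], [0, 0.0005, 0.0005, 0, 0.28, 0]]}}

```text
t: 36.35
tcp_pos: [0.6188, -0.0044, 0.1261]
tool_rot: [0.004, 0.707, -0.707, -0.001]
force: [-0.1, 2.7, 4.7]
finger_gap: 0.241
```

Run:
```python
from h import *
s=sense();print(s['t'],s['tcp_pos'],s['force'],s['ft_torque'],yawnow(),s['finger_gap'])
im,m=save('wrist','w28'); lidtool('w28',s['tcp_pos'],s['tool_rot'],.009)
```

```text
36.35 [ 0.6188418  -0.00437716  0.12609169] [-0.06980107  2.71059591  4.67636734] [ 0.63072829 -0.59078327  0.25855782] -1.5777421966600433 0.24100711329147287
lid centre in tool (x,z) [ 0.0011 -0.0004] r 0.0999 0.00016 711 key dir from -x, deg -0.26 line 0.32
```

View pics/w28.png

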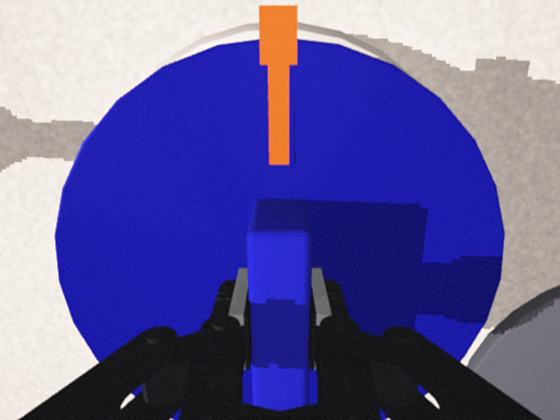

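>>> {"op": "play_rows", "data": {"deltas": [[0.0005, 0.0005, 0, 0, 0.015, 0], [0.0005, 0.001, 0, 0, 0.03, 0], [0.0005, 0.001, 0, 0, 0.04, 0], [0.0005, 0.001, 0, 0, 0.05, 0], [0.0005, 0.001, 0, 0, 0.06, 0], [0.0005, 0.001, 0, 0, 0.068, 0], [0.0005, 0.001, 0, 0, 0.068, 0]]}}

```text
t: 37.1
tcp_pos: [0.6166, -0.0051, 0.1237]
tool_rot: [-0.026, -0.707, 0.707, 0.027]
force: [-1.2, 0.1, -1.8]
finger_gap: 0.241
```

Run:
```python
from h import *
s=sense();print(s['t'],s['tcp_pos'],s['force'],s['ft_torque'],yawnow(),s['finger_gap'])
im,m=save('wrist','w29'); lidtool('w29',s['tcp_pos'],s['tool_rot'],.009)
```

```text
37.1 [ 0.6165523  -0.00507738  0.12370489] [-1.17838022  0.13840063 -1.81955395] [ 0.01432785 -0.07525476 -0.04015053] -1.6456741401397248 0.24066175894405228
lid centre in tool (x,z) [ 0.0015 -0.0004] r 0.0998 0.00017 709 key dir from -x, deg -0.07 line 0.06
```

>>> {"op": "play_rows", "data": {"deltas": [[0, 0.001, 0, 0, 0, 0], [0, 0.002, 0, 0, 0, 0], [0, 0.003, 0, 0, 0, 0], [0, 0.004, 0, 0, 0, 0], [0, 0.004, 0, 0, 0, 0]]}}

```text
t: 37.65
tcp_pos: [0.6168, -0.0047, 0.1201]
tool_rot: [0.026, 0.707, -0.707, -0.026]
force: [-0.9, -0.3, -1.5]
finger_gap: 0.242
```

>>> {"op": "play_rows", "data": {"deltas": [[0, 0.001, 0, 0, 0, 0], [0, 0.002, 0, 0, 0, 0], [0, 0.002, 0, 0, 0, 0], [0, 0.002, 0, 0, 0, 0]]}}

```text
t: 38.05
tcp_pos: [0.6171, -0.0048, 0.1192]
tool_rot: [-0.026, -0.707, 0.707, 0.026]
force: [-2.0, 1.1, 6.0]
finger_gap: 0.244
```

>>> {"op": "play_rows", "data": {"deltas": [[0, 0, 0, 0, 0, 0], [0, 0, 0, 0, 0, 0], [0, 0, 0, 0, 0, 0]]}}

```text
t: 38.35
tcp_pos: [0.6171, -0.0047, 0.1192]
tool_rot: [-0.026, -0.707, 0.707, 0.026]
force: [-1.7, -0.5, 6.2]
finger_gap: 0.241
```

>>> {"op": "play_rows", "data": {"deltas": [[0, 0, 0, 0, 0, 0], [0, 0, 0, 0, 0, 0], [0, 0, 0, 0, 0, 0], [0, 0, 0, 0, 0, 0], [0, 0, 0, 0, 0, 0], [0, -0.03, 0, 0, 0, 0], [0, -0.07, 0, 0, 0, 0], [0, -0.11, 0, 0, 0, 0], [0, -0.14, 0, 0, 0, 0], [0, -0.14, 0, 0, 0, 0]], "gripper": 0.05}}

```text
t: 39.35
tcp_pos: [0.6201, -0.0053, 0.2638]
tool_rot: [-0.03, -0.706, 0.707, 0.022]
force: [0.1, 0.2, -0.2]
finger_gap: 0.585
```

Run:
```python
from h import *
s=sense();print(s['t'],s['tcp_pos'],s['force'],yawnow(),s['finger_gap'])
im,m=save('wrist','w30'); save('side','s30')
hsv=cv2.cvtColor(im,cv2.COLOR_RGB2HSV); H,S,V=[hsv[...,i].astype(int) for i in range(3)]
mask=((H>105)&(H<130)&(S>150)&(V>40)).astype(np.uint8)
cs,_=cv2.findContours(mask,cv2.RETR_EXTERNAL,cv2.CHAIN_APPROX_NONE); c=max(cs,key=cv2.contourArea)[:,0]
P=np.array([onz(m,*q,.109)[:2] for q in c if q[1]<260]); P=P[abs(np.hypot(P[:,0]-.6155,P[:,1]+.0048)-.102)<.01]; print(fitc(P))
o=((H<17)&(S>130)&(V>70)).astype(np.uint8); n,l,st,ce=cv2.connectedComponentsWithStats(o); k=1+np.argmax(st[1:,4]); p=onz(m,*ce[k],.11); print(p,np.degrees(np.arctan2(p[1]+.0048,p[0]-.6155)))
im=load('s30')[0]; cv2.imwrite('pics/z30.png',cv2.cvtColor(cv2.resize(im[130:290,210:370],None,fx=3.7,fy=3.7,interpolation=cv2.INTER_CUBIC),cv2.COLOR_RGB2BGR))
```

```text
39.35 [ 0.6201219  -0.00527923  0.26383432] [ 0.13520476  0.19985749 -0.24273259] -1.6448805453240407 0.5850491337576541
(array([ 0.61494695, -0.00464571,  0.10018628]), np.float64(0.00021780718479361139))
[ 0.7025408  -0.01075114  0.11      ] -3.9113337200496474
```

View pics/w30.png

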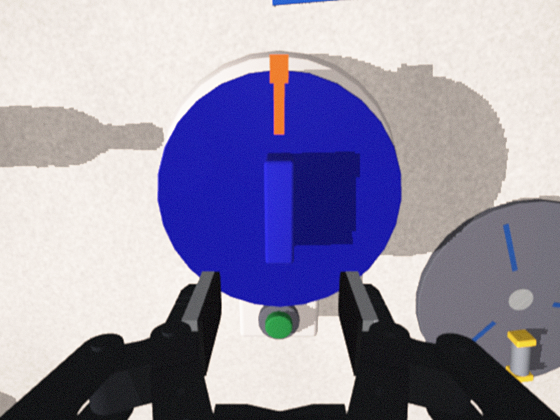

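View pics/z30.png

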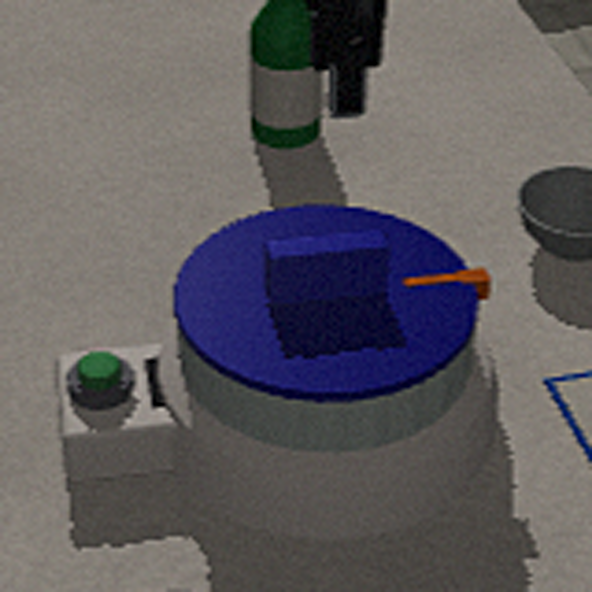

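Run:
```python
from h import *
go([.46,.007,.2],-.1)
```

```text
row [0.1576, 0.0587, -0.0001, -0.0012, -1.545, -0.001] rows~ 10.3 q6 1.46
```

>>> {"op": "play_rows", "data": {"deltas": [[0.03, 0, 0, 0, -0.14, 0], [0.06, 0, 0, 0, -0.28, 0], [0.09, 0, 0, 0, -0.42, 0], [0.12, 0, 0, 0, -0.56, 0], [0.158, 0.02, 0, 0, -0.7, 0], [0.158, 0.04, 0, 0, -0.84, 0], [0.158, 0.059, 0, 0, -0.98, 0], [0.158, 0.059, 0, 0, -1.12, 0], [0.158, 0.059, 0, 0, -1.26, 0], [0.158, 0.059, 0, 0, -1.4, 0], [0.158, 0.059, 0, 0, -1.545, 0], [0.158, 0.059, 0, 0, -1.545, 0]], "gripper": 0.0}}

```text
t: 40.65
tcp_pos: [0.4581, 0.0072, 0.1978]
tool_rot: [-0.475, 0.526, -0.523, 0.474]
force: [-0.2, 0.6, -0.2]
finger_gap: -0.002
```

>>> {"op": "play_rows", "data": {"deltas": [[0, 0, 0, 0, 0, 0], [0, 0, 0, 0, 0, 0]]}}

```text
t: 40.85
tcp_pos: [0.4589, 0.007, 0.1987]
tool_rot: [-0.474, 0.525, -0.524, 0.474]
force: [-0.8, 0.1, -0.1]
finger_gap: 0.005
```

Run:
```python
from h import *
s=sense();print(s['t'],s['tcp_pos'],s['force'],yawnow(),s['finger_gap'])
im,m=save('wrist','w31'); save('side','s31')
hsv=cv2.cvtColor(im,cv2.COLOR_RGB2HSV); H,S,V=[hsv[...,i].astype(int) for i in range(3)]
n,l,st,ce=cv2.connectedComponentsWithStats(((H>50)&(H<80)&(S>120)&(V>30)).astype(np.uint8))
for i in range(1,n):
    if st[i,4]>50: print(st[i],ce[i],onz(m,*ce[i],.055),onz(m,*ce[i],.065))
go([.46,.007,.08],-.1)
```

```text
40.85 [0.45893105 0.00704091 0.19872466] [-0.77111083  0.14983677 -0.08655454] -0.10203708228103472 0.005412877840121423
[ 264  178   38   38 1120] [282.34196429 196.22589286] [0.46078545 0.00598939 0.055     ] [0.46102188 0.00888875 0.065     ]
row [-0.0001, 0.1191, 0.0008, 0.0006, -0.0012, -0.0001] rows~ 2.4 q6 -0.13
```

View pics/w31.png

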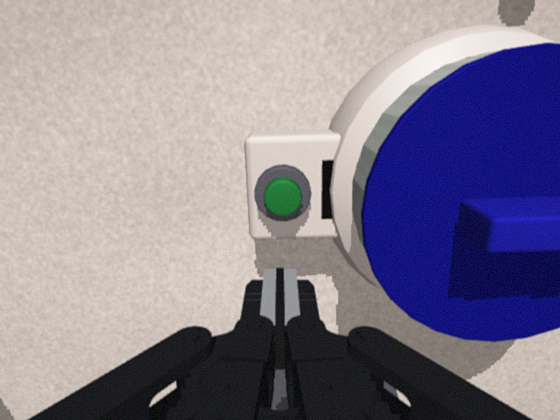

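>>> {"op": "play_rows", "data": {"deltas": [[0, 0.04, 0.0015, 0, 0, 0], [0, 0.08, 0.0015, 0, 0, 0], [0, 0.11, 0.0015, 0, 0, 0], [0, 0.127, 0.0015, 0, 0, 0], [0, 0.127, 0.0015, 0, 0, 0], [0, 0.127, 0.0015, 0, 0, 0]]}}

```text
t: 41.55
tcp_pos: [0.4611, 0.0068, 0.0724]
tool_rot: [-0.474, 0.525, -0.524, 0.474]
force: [0.1, 0.2, -1.0]
finger_gap: 0.002
```

>>> {"op": "play_rows", "data": {"deltas": [[0, 0.003, 0, 0, 0, 0], [0, 0.006, 0, 0, 0, 0], [0, 0.008, 0, 0, 0, 0], [0, 0.01, 0, 0, 0, 0], [0, 0.01, 0, 0, 0, 0]]}}

```text
t: 42.05
tcp_pos: [0.4618, 0.0066, 0.0627]
tool_rot: [0.474, -0.524, 0.525, -0.475]
force: [1.1, -1.0, 4.0]
finger_gap: -0.003
```

Contact with the button at about 0.063; press on.

>>> {"op": "play_rows", "data": {"deltas": [[0, 0.002, 0, 0, 0, 0], [0, 0.004, 0, 0, 0, 0], [0, 0.006, 0, 0, 0, 0], [0, 0.006, 0, 0, 0, 0], [0, 0.006, 0, 0, 0, 0]]}}

```text
t: 42.55
tcp_pos: [0.4619, 0.0066, 0.0603]
tool_rot: [0.474, -0.523, 0.526, -0.475]
force: [-5.4, 0.5, 43.2]
finger_gap: 0.001
```

>>> {"op": "play_rows", "data": {"deltas": [[0, -0.002, 0, 0, 0, 0], [0, -0.003, 0, 0, 0, 0], [0, -0.003, 0, 0, 0, 0]]}}

```text
t: 42.85
tcp_pos: [0.4619, 0.0066, 0.0608]
tool_rot: [0.474, -0.523, 0.525, -0.475]
force: [-0.4, 1.0, 18.1]
finger_gap: -0.003
```

Run:
```python
from h import *
s=sense();print(s['t'],s['tcp_pos'],s['force'],s['ft_torque'])
im,m=save('wrist','w32'); im,m=save('side','s32')
cv2.imwrite('pics/z32.png',cv2.cvtColor(cv2.resize(im[180:280,190:310],None,fx=5,fy=5,interpolation=cv2.INTER_CUBIC),cv2.COLOR_RGB2BGR))
```

```text
42.85 [0.461865   0.00660798 0.06084468] [-0.42482249  1.03025314 18.14455122] [0.10947563 0.12281697 0.01847242]
```

View pics/z32.png

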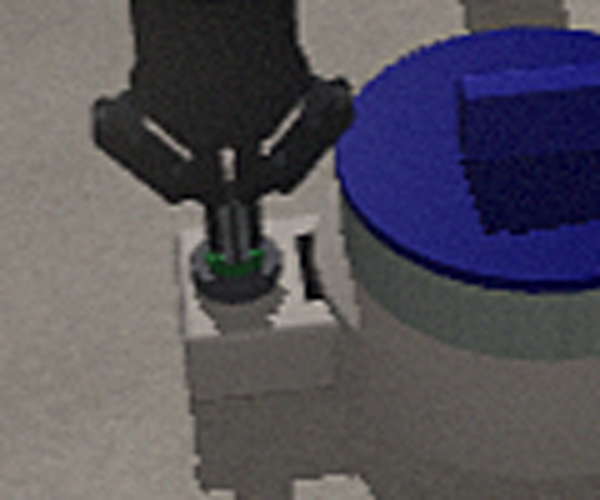

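View pics/w32.png

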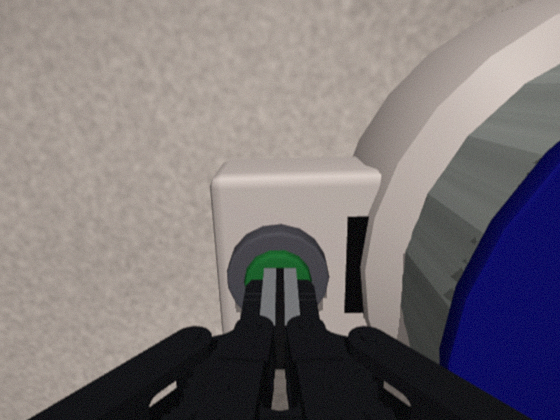

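>>> {"op": "play_rows", "data": {"deltas": [[0, -0.002, 0, 0, 0, 0], [0, -0.002, 0, 0, 0, 0], [0, -0.002, 0, 0, 0, 0]]}}

```text
t: 43.25
tcp_pos: [0.4618, 0.0066, 0.0616]
tool_rot: [0.474, -0.524, 0.525, -0.475]
force: [1.6, 0.1, 4.7]
finger_gap: -0.001
```

>>> {"op": "play_rows", "data": {"deltas": [[0, -0.002, 0, 0, 0, 0], [0, -0.002, 0, 0, 0, 0], [0, -0.002, 0, 0, 0, 0]]}}

```text
t: 43.55
tcp_pos: [0.4616, 0.0066, 0.0633]
tool_rot: [0.474, -0.524, 0.525, -0.475]
force: [1.9, -0.7, 2.9]
finger_gap: 0.004
```

>>> {"op": "play_rows", "data": {"deltas": [[0, -0.002, 0, 0, 0, 0], [0, -0.002, 0, 0, 0, 0], [0, -0.002, 0, 0, 0, 0]]}}

```text
t: 43.85
tcp_pos: [0.4605, 0.0068, 0.0652]
tool_rot: [-0.475, 0.525, -0.524, 0.474]
force: [0.9, -0.0, 1.8]
finger_gap: 0.002
```

>>> {"op": "play_rows", "data": {"deltas": [[0, -0.002, 0, 0, 0, 0], [0, -0.002, 0, 0, 0, 0], [0, -0.002, 0, 0, 0, 0]]}}

```text
t: 44.15
tcp_pos: [0.4596, 0.0071, 0.0671]
tool_rot: [-0.475, 0.525, -0.524, 0.474]
force: [-1.0, -0.4, 0.9]
finger_gap: -0.001
```

>>> {"op": "play_rows", "data": {"deltas": [[0, -0.03, 0, 0, 0, 0], [0, -0.07, 0, 0, 0, 0], [0, -0.11, 0, 0, 0, 0], [0, -0.15, 0, 0, 0, 0], [0, -0.19, 0, 0, 0, 0], [0, -0.19, 0, 0, 0, 0], [0, -0.19, -0.05, 0, 0, 0], [0, -0.19, -0.08, 0, 0, 0], [0, -0.19, -0.08, 0, 0, 0], [0, -0.19, -0.08, 0, 0, 0]]}}

```text
t: 45.15
tcp_pos: [0.3804, 0.015, 0.2568]
tool_rot: [-0.475, 0.525, -0.524, 0.474]
force: [1.2, -0.3, -1.0]
finger_gap: -0.004
```

Run:
```python
from h import *
s=sense();print(s['t'],s['tcp_pos'],s['force'],s['finger_gap'])
save('wrist','w33'); save('side','s33'); save('top','t33')
im=load('s33')[0]; cv2.imwrite('pics/z33.png',cv2.cvtColor(cv2.resize(im[110:400,180:420],None,fx=2.05,fy=2.05,interpolation=cv2.INTER_CUBIC),cv2.COLOR_RGB2BGR))
```

```text
45.15 [0.38042747 0.01502577 0.25676043] [ 1.17687999 -0.27261201 -0.96352546] -0.003926523595336542
```

View pics/t33.png

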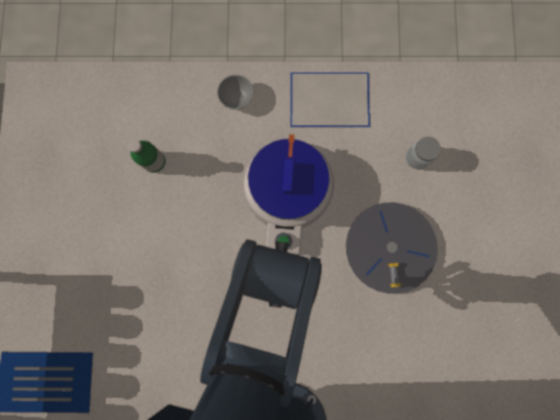

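View pics/z33.png

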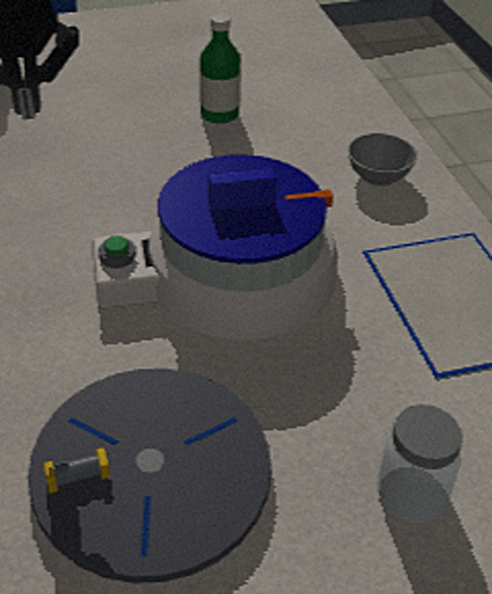

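Run:
```python
from h import *
im,m=load('t33'); hsv=cv2.cvtColor(im,cv2.COLOR_RGB2HSV); H,S,V=[hsv[...,i].astype(int) for i in range(3)]
mask=((H>105)&(H<130)&(S>150)&(V>40)).astype(np.uint8); mask[:,:200]=0; mask[:130]=0
cs,_=cv2.findContours(mask,cv2.RETR_EXTERNAL,cv2.CHAIN_APPROX_NONE); c=max(cs,key=cv2.contourArea)[:,0]
print(fitc([onz(m,*q,.109)[:2] for q in c]))
s=sense(); print(s['force'],abs(s['qd']).max())
sign_off()
```

```text
(array([ 0.61125222, -0.0076395 ,  0.09638833]), np.float64(0.000815358394169928))
[ 0.0458638   0.82103875 -0.16383028] 0.004458060293864556
the job is handed in; nothing more can be done
```

I finished the whole job and handed it in at about 45 s of the 210 s allowed. `sign_off` reports no verdict, so these are my own checks.

**What I did**
- **Cartridges:** I moved the one spent cartridge from the well to the carousel and laid the three full ones side by side on the well floor. I saw no second spent cartridge and no fourth full one.
- **Lid:** I set it on the rim with the key about 20° to one side of the notch, held it there about 0.5 s, then turned it until the key dropped in.
- **Button:** I pressed it only once the lid was home, then backed the arm well clear.

**What my last checks showed**
- **Cartridges:** Before the lid went on, the three full cartridges lay flat within about 50 mm of the well's axis. The last pictures show the spent one flat on the carousel and the bottle and jar in place.
- **Lid seated:** The tool went 7.5 mm lower at home than when the key rested on the rim; the full drop should be about 8 mm. A wrist picture put the lid centre within 1 mm of the well centre and the key within 1° of the notch direction.
- **Button:** It reached a hard stop, then sprang back over about 6 mm.

**What disagreed or stood out**
- **Lid centre:** The final top-camera check put it about 5 mm from the well centre. I give this less weight, because that fit also made the lid's radius 96 mm instead of 102 mm and that camera's pixels are coarse. The lid was not re-measured from the wrist after the button press.
- **Button force:** The fingertips briefly pressed the button at 43 N. The 40 N limit is stated for the arm and gripper body, so I expect this not to count.
- **Key contact:** When the key first touched the rim, the wrist torque was lower than I would expect from the key alone. It read as expected once the lid was turning.

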